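# Zero the stain densitometer and hold the reference paddle in its slot

### The arm

A 6-joint arm with a two-finger parallel gripper is mounted at the origin on a cart in front of the work surface, level with it; the furniture and walls round the work are solid. World frame = base frame: x ahead of the robot, y to its left, z up, the work surface at z = 0. Lengths are in mm, angles in rad, forces in N, time in s.
With the tool pointing down it reaches from about 400 to 925 mm from the base axis. Payload 12.5 kg.
Tool frame: the origin (TCP) lies midway between the tips of the shut fingers; the grasp point (between the pads) lies 19 mm behind it; x points along the fingers, y is the direction in which the jaws open and shut, and the axes are right-handed (so a half turn about x gives the same grasp; the last joint's range is limited). The gripper opens to 95 mm and grips with 3 to 60 N. Pads are 20 mm wide; open, the fingers measure 119 mm over their backs; the gripper's body (75 mm by 180 mm) begins 59 mm behind the grasp point.
Start: joints at [1.155, 0.491, 1.559, -0, 1.092, -0.106], TCP at [190.526, 595.27, 214.661] pointing down, gripper open.
Joint ranges: [-3.1, 3.1], [-0.84, 2.19], [0.05, 2.79], [-1.13, 4.28], [0.06, 2.93], [-2.69, 2.69]. Speed limits (rad/s): [2.22, 2.22, 2.79, 3.14, 3.14, 3.14].

### API

Orientations are given as [roll, pitch, yaw] about the fixed x, y, z axes, in that order (R = Rz(yaw) Ry(pitch) Rx(roll)).
In Python, from cell import sensors, read_camera, get_calibration, order gives the robot as it stands. The module is installed in compiled form; this text tells all that it offers.
- The arm moves only by the tool servo_tool, never from a script. Its argument "steps" is text: rows parted by semicolons, each of 7 numbers parted by spaces: the shift along the tool's x, y, z in mm, then the turn, a rotation vector about the tool's x, y, z in rad, then the finger opening in mm, from 0 to 95.1. A call has exactly 8 rows; each row shifts and turns the pose as measured when the row begins, along the tool's axes as they then stand; what a row does not reach is not made up. A row lasts 1/10 s, in which the tool goes at most 50 mm and 8.59 degrees, less where a joint would pass 70% of its speed; a pose out of reach is approached as far as the arm can. A call is refused whole if a number of a shift passes 50 or a number of a turn 0.15, either way. A call with a gripper value outside its range is refused whole. The fingers move at their own pace and stop on an object; the grip force is fixed at half the most. Time passes only in rows, so rows that do not move let the fingers close, or fill a call up. It gives the time, the measured TCP pose, the force and the opening at its end, in the units of the state.
- sensors.state(): the state, without advancing time (a new reading comes with each control period).
- read_camera(name): name is "scene" or "top"; returns (picture, depth): 384x512x3 uint8, blue, green, red; 384x512 float32, mm along the optical axis (not along the pixel's ray), 0 where there is no reading.
- get_calibration(name): a dict with "mtx" (3x3 intrinsics, pixels), "distortion" ([k1, k2, p1, p2, k3] as OpenCV has them; the pictures are not rectified), "R" (3x3) and "t" (3): a world point X has camera coordinates R X + t. Camera axes: x right, y down, z forward; pixel columns grow to the right and rows downward; lengths in mm; the calibration is good to about 2 mm. A picture is of the moment at which its call begins. get_calibration takes no time and is no camera call.
- order.job_done(): hands the job in, once; it reports no verdict.
The state is a dict: "t": time; "joints": joint angles; "qvel": joint speeds; "tau": joint torques, N m; "eef_pos": TCP position; "tcp_rot": TCP orientation; "ft_force": force on the tool from outside, world axes, zero at the start; "moment": the same for the moment, N m; "opening": opening from 0.0 (shut) to 1.0 (fully open).
Only numpy, scipy, OpenCV 4.12 (cv2) and the standard library are available. Lean on these libraries where they do the work, as an engineer would, in place of code of your own. Each camera call takes 0.05 s, during which the arm holds its last target.

### The job

Check the bench densitometer by hand: with its slot still empty, take the red-handled stylus from its stand, press the green zero button at the bottom of the recess in the grey half fully down with the stylus tip, and put the stylus back in its stand, standing upright and released. Then take the blue-handled paddle from its stand and lower its blade straight into the slot in the white half until the orange band on the blade is level with the rim of the slot, and keep it held there, hanging from the gripper and not set down on its shoulder, as the job finishes. Leave the beaker and the cassettes behind the reader in place.

Things in the scene. Friction and masses are not known exactly. Their poses are not given: they have to be found in the camera images.
- reader: the densitometer, fixed, a box 120 (x) x 170 (y) x 92 mm with flat top. Origin at the centre of its underside, z up; its front (display, amber window) faces its -x. The +y half (y -10 to +85 mm) is white and carries the slot at (0, +37.5); the -y half is grey and carries the recessed button at (0, -47.5)
- slot_mouth (a point): centre of the slot, at the height of the upper rim of the black flared guide, 98 mm above the bench; axes as the reader's. The slot is a straight vertical shaft 8 mm (reader x) x 38 mm (reader y), starting 6 mm below this point and ending on a floor 81 mm below it. The guide above it flares at about 45 degrees to 18 x 48 mm at the rim
- button_hole (a point): centre of the mouth of the button recess, level with the reader's top (92 mm above the bench); a round vertical hole of 16 mm diameter, marked by a thin orange ring of 25 mm diameter. The button's top lies 8 mm below this point
- zero_button (a joint): travel of the green button (13 mm diameter), 0 = out, 0.004 m = fully down; a press counts above 0.0025. A spring returns it: 0.8 N to start, 4 N at the bottom
- stylus: the loose stylus, 50 g, upright. Origin on its axis at the underside of the round dark collar (26 mm diameter, 5 mm thick), z up. Below the collar a steel pin of 6 mm diameter with a round end, 32 mm long; above the collar a red handle 13 x 13 mm (sides along its x and y), from 5 to 57 mm above the origin; grip it there
- stylus_tip (a point): the end of the stylus pin, 32 mm below the stylus's origin
- stylus_seat (a point): centre of the top of the stylus stand, at the mouth of its hole; when the stylus is seated its collar rests here and its origin coincides with this point. The hole is round, 14 mm in diameter, 38 mm deep
- stylus_stand: fixed grey block 56 x 56 mm, 45 mm high, on an 8 mm black foot 76 x 76 mm; origin at the centre of its underside
- paddle: the loose filter paddle, about 60 g, upright. Origin at the centre of the underside of its blue shoulder, z up. Below it a blade 6 mm thick (x), 36 mm wide (y), 62 mm long (its last 2 mm are narrower, 28 mm wide); the shoulder is 22 x 50 x 5 mm; above it a blue handle 12 mm (x) x 30 mm (y), from 5 to 55 mm above the origin; grip it across its 12 mm. Turned half round it fits the slot as well
- paddle_band (a point): centre of the blade at the middle of the orange band (12 mm high), 20 mm below the paddle's origin
- paddle_stand: fixed grey block 60 (x) x 80 (y) mm, 72 mm high, on an 8 mm black foot 80 x 95 mm; origin at the centre of its underside. The blade hangs in its slot (12 x 42 mm, 66 mm deep) and the shoulder rests on its top
- beaker: bystander: clear beaker, 52 mm wide, 65 mm high, standing behind the reader; origin at the centre of its underside
- cassette_pink: bystander: pink cassette with wax block, 40 x 28 x 11 mm, lying behind the reader; origin at the centre of its underside
- cassette_green: bystander: green cassette with wax block, 40 x 28 x 11 mm, lying behind the reader; origin at the centre of its underside
- flotation_bath: fixed obstacle on the robot's left: white water bath, about 420 (x) x 420 (y) mm, its highest part (the hood at its far, +x, half) 230 mm above the bench; origin about the centre of its underside. Pass over it with room to spare

How it is judged (in metres and radians):
On the way, in this order (a step that is already met when the one before it is completed fails the run):
1. the zero button is pressed down with the stylus while the slot is empty (value of joint zero_button above 0.0025 m and contact force between stylus and reader above 0.5 N and distance between paddle_band and slot_mouth above 0.1 m), for 0.05 s.
2. the stylus stands in its stand again, released (horizontal distance between stylus and stylus_seat below 0.01 m and distance between stylus and stylus_seat below 0.012 m and angle between stylus's own z axis and vertical below 0.12 rad and contact force between the fingers and stylus below 0.1 N), for 0.2 s.
At the end, for the whole second after the job is handed in: The blade is upright in the slot, gripped and still, the middle of its orange band within 8 mm of the height of the slot's rim (shoulder not resting); the stylus stands collar down in its stand, within 12 mm of its seat, upright within 0.12 rad, released (all of step 2 and z of paddle_band in the frame of slot_mouth between -0.008 and 0.008 m and x of paddle_band in the frame of slot_mouth between -0.004 and 0.004 m and y of paddle_band in the frame of slot_mouth between -0.004 and 0.004 m and angle between the z axis of paddle and the z axis of slot_mouth, either way round below 0.12 rad and angle between the x axis of paddle and the x axis of slot_mouth, either way round below 0.2 rad and contact force between the fingers and paddle above 1 N and linear speed of paddle below 0.02 m/s); the arm keeps its last pose, push and grip.
It fails at once if the beaker is shoved away from its place (distance of beaker from where it was at the start of the episode above 0.03 m).
It fails at once if the pink cassette is shoved away from its place (distance of cassette_pink from where it was at the start of the episode above 0.03 m).
It fails at once if the green cassette is shoved away from its place (distance of cassette_green from where it was at the start of the episode above 0.03 m).
It also fails if it takes over 59 s, if anything falls off the work surface, if the arm or the gripper's body presses on something with over 40 N, if the wrist force passes 120 N, or if a joint passes its speed limit or range.

## Working session

There is one attempt and no reset: what is moved stays moved. The work goes in short steps, Python scripts to look and compute and a tool call to move; the robot and the scene stay as the last step left them, time stands still between calls to the robot, and variables do not carry over. Pictures are saved under pics/ and viewed, and the job is handed in when it is done.

Besides the shell and the picture viewer there is one more tool, called after "Call:" in YAML: its name, and indented under it one key for each argument. servo_tool: Moves the arm, as the interface text tells. Its arguments: {"type":"object","properties":{"steps":{"type":"string"}},"required":["steps"]}

```bash
mkdir -p pics; cat > h.py <<'E'
import numpy as np, cv2
from cell import sensors, read_camera, get_calibration, order
def grab(n,tag):
    p,d=read_camera(n); cv2.imwrite(f'pics/{tag}.png',p); np.save(f'pics/{tag}.npy',d); return p,d
def w(n,d,u,v,r=1):
    c=get_calibration(n); K=np.array(c['mtx']);D=np.array(c['distortion'])
    q=cv2.undistortPoints(np.array([[[u,v]]],float),K,D)[0,0]
    a=d[int(v)-r:int(v)+r+1,int(u)-r:int(u)+r+1]; z=np.median(a[a>0])
    return np.array(c['R']).T@(np.array([q[0]*z,q[1]*z,z])-np.array(c['t']).ravel())
def ray(n,u,v,zw):
    c=get_calibration(n); K=np.array(c['mtx']);D=np.array(c['distortion']);R=np.array(c['R']);t=np.array(c['t']).ravel()
    q=cv2.undistortPoints(np.array([[[u,v]]],float),K,D)[0,0]
    o=-R.T@t; dr=R.T@np.array([q[0],q[1],1]); return o+dr*(zw-o[2])/dr[2]
def crop(tag,x0,y0,x1,y1,s):
    p=cv2.imread(f'pics/{tag}.png')[y0:y1,x0:x1]; p=cv2.resize(p,None,fx=s,fy=s,interpolation=cv2.INTER_CUBIC); cv2.imwrite(f'pics/{tag}_c{x0}_{y0}.png',p)
E
python3 - <<'E'
from h import *
np.set_printoptions(suppress=True,precision=3)
for n in('scene','top'):
    grab(n,n+'0'); c=get_calibration(n); print(n,c['mtx'],-np.array(c['R']).T@np.array(c['t']).ravel()); print(np.array(c['R']))
print(sensors.state())
E
```

```text
scene [[373.758   0.    257.623]
 [  0.    373.758 191.083]
 [  0.      0.      1.   ]] [-325.803 -439.787  817.628]
[[ 0.455 -0.891 -0.012]
 [-0.509 -0.249 -0.824]
 [ 0.731  0.381 -0.566]]
top [[418.761   0.    251.697]
 [  0.    418.761 187.844]
 [  0.      0.      1.   ]] [ 413.245   41.565 1322.174]
[[-0.003 -1.     0.009]
 [-0.992  0.001 -0.129]
 [ 0.129 -0.01  -0.992]]
{'t': 0.1, 'joints': array([ 1.155,  0.491,  1.559,  0.   ,  1.092, -0.106]), 'qvel': array([ 0.002, -0.001, -0.002,  0.001, -0.   , -0.002]), 'tau': array([  0.003, -61.362, -25.861,   0.069,   0.047,  -0.   ]), 'eef_pos': array([190.429, 595.081, 214.139]), 'tcp_rot': array([-1.679,  1.57 , -1.988]), 'ft_force': array([-0.454,  0.218, -0.277]), 'moment': array([0.002, 0.066, 0.003]), 'opening': 0.9977884863505808}
```

View pics/scene0.png

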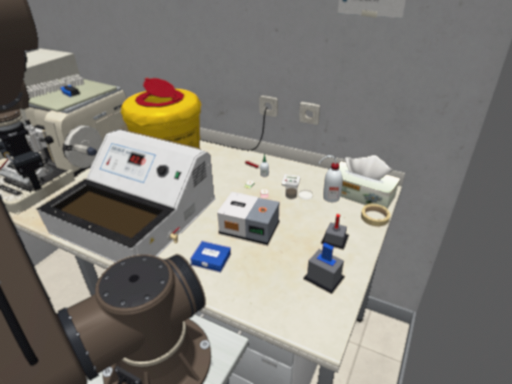

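View pics/top0.png

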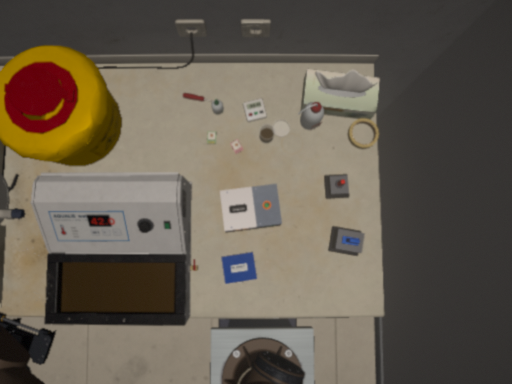

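```bash
python3 - <<'E'
from h import *
crop('top0',210,165,300,240,8)
crop('top0',315,165,375,265,6)
crop('scene0',210,180,290,250,8)
crop('scene0',295,200,360,295,6)
E
```

```text
(no output)
```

View pics/top0_c210_165.png

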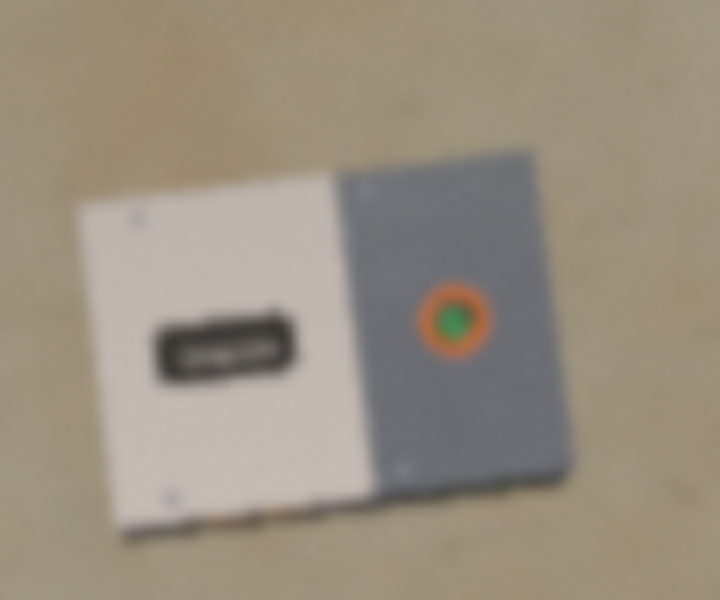

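View pics/top0_c315_165.png

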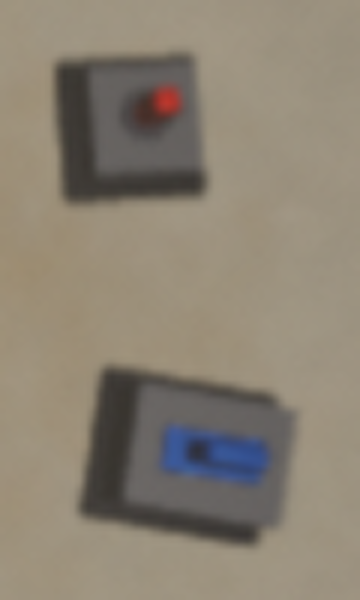

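View pics/scene0_c210_180.png

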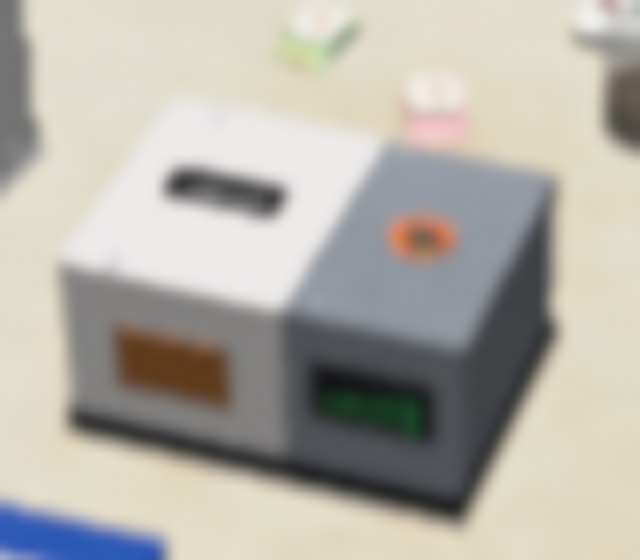

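View pics/scene0_c295_200.png

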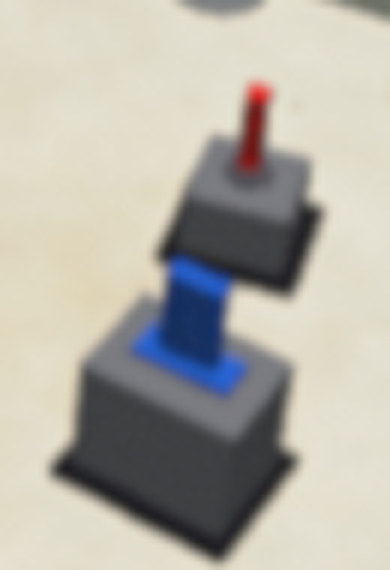

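```bash
cat > m.py <<'E'
from h import *
np.set_printoptions(suppress=True,precision=1)
T='top',210,165,8;T2='top',315,165,6;S='scene',210,180,8;S2='scene',295,200,6
D={n:np.load(f'pics/{n}0.npy') for n in('top','scene')}
def P(C,u,v,z,lab=''):
    n,x,y,s=C; U=x+(u+.5)/s-.5;V=y+(v+.5)/s-.5
    print(lab,n,'ray',ray(n,U,V,z),'depth',w(n,D[n],round(U),round(V)))
    return ray(n,U,V,z)
E
python3 - <<'E'
from m import *
P(T,455,320,92,'ring');P(S,422,239,92,'ring')
P(T,226,348,98,'slot');P(S,226,191,98,'slot')
for p in [(78,205),(533,150),(572,468),(118,525)]:P(T,*p,92,'corner')
for p in [(165,98),(62,265),(468,350),(553,180)]:P(S,*p,92,'corner')
P(T2,168,100,110,'sty top');P(S2,258,92,110,'sty top')
P(T2,115,70,53,'ststand');P(S2,215,160,53,'ststand')
for p in [(92,65),(192,55),(203,170),(97,178)]:P(T2,*p,53,'stc')
for p in [(220,135),(310,158),(295,222),(188,190)]:P(S2,*p,53,'stc')
P(T2,150,400,80,'pdstand')
for p in [(140,383),(297,408),(278,528),(122,500)]:P(T2,*p,80,'pdc')
for p in [(148,297),(293,372),(233,440),(83,365)]:P(S2,*p,80,'pdc')
for p in [(168,427),(268,442),(262,484),(164,470)]:P(T2,*p,85,'shoulder')
for p in [(197,440),(268,448)]:P(T2,*p,135,'handletop')
for p in [(168,262),(180,258),(230,280),(222,295)]:P(S2,*p,135,'handletop')
E
```

```text
ring top ray [523.4 -13.9  92. ] depth [522.9 -12.9  83.5]
ring scene ray [524.6 -12.3  92. ] depth [528.9  -9.   89.7]
slot top ray [512.8  70.4  98. ] depth [517.7  71.2  39.6]
slot scene ray [511.2  69.9  98. ] depth [516.1  72.1  95.8]
corner top ray [566.4 125.3  92. ] depth [578.2 132.5   1.6]
corner top ray [586.7 -43.3  92. ] depth [600.2 -48.8   2.9]
corner top ray [468.9 -56.4  92. ] depth [472.6 -62.5  13.4]
corner top ray [448.4 109.9  92. ] depth [451.1 114.9  19.4]
corner scene ray [565.1 130.7  92. ] depth [679.  204.6  -1.9]
corner scene ray [446.5 108.2  92. ] depth [449.4 111.5  87.6]
corner scene ray [470. -59.  92.] depth [473.4 -57.1  90. ]
corner scene ray [583.9 -42.8  92. ] depth [698.4   5.9   1.4]
sty top top ray [ 590.  -237.6  110. ] depth [ 591.9 -240.8  101.9]
sty top scene ray [ 579.8 -241.3  110. ] depth [ 590.9 -240.2  101.4]
ststand top ray [ 613.9 -223.8   53. ] depth [ 616.1 -226.5   44.1]
ststand scene ray [ 586.6 -222.3   53. ] depth [ 596.3 -218.5   45.4]
stc top ray [ 616.5 -212.    53. ] depth [ 625.1 -221.4    7.7]
stc top ray [ 621.7 -264.  
[... 1020 characters left out ...]
ulder top ray [ 431.1 -238.6   85. ] depth [ 430.5 -242.5   73.3]
shoulder top ray [ 423.4 -288.1   85. ] depth [ 424.2 -290.7   72.6]
shoulder top ray [ 402.9 -284.5   85. ] depth [ 403.5 -286.6   74.1]
shoulder top ray [ 410.  -236.1   85. ] depth [ 409.8 -238.7   74.2]
handletop top ray [ 424.1 -240.9  135. ] depth [ 424.4 -251.6   85.1]
handletop top ray [ 420.2 -274.7  135. ] depth [ 421.2 -288.6   80. ]
handletop scene ray [ 411.7 -248.8  135. ] depth [ 552.2 -213.7    6.5]
handletop scene ray [ 416.5 -252.8  135. ] depth [ 555.  -219.4    6.4]
handletop scene ray [ 412.6 -277.2  135. ] depth [ 552.  -246.6    7.2]
handletop scene ray [ 401.8 -277.   135. ] depth [ 411.8 -275.9  125.2]
```

```bash
python3 - <<'E'
from m import *
from scipy.optimize import least_squares
def fit(pts,local,name):
    pts=np.array(pts)[:,:2];L=np.array(local,float)
    f=lambda p:((np.c_[L[:,0]*np.cos(p[2])-L[:,1]*np.sin(p[2]),L[:,0]*np.sin(p[2])+L[:,1]*np.cos(p[2])]+p[:2])-pts).ravel()
    r=least_squares(f,[*pts.mean(0),-.1 if name!='reader' else .1]);print('==',name,r.x[:2],'yaw %.3f'%r.x[2],'res',np.abs(r.fun).round(1))
def box(a,b):return[(a,b),(a,-b),(-a,-b),(-a,b)]
t=[P(T,*p,92) for p in [(78,205),(533,150),(572,468),(118,525)]]+[P(T,455,320,92),P(T,226,348,98)]
s=[P(S,*p,92) for p in [(165,98),(553,180),(468,350),(62,265)]]+[P(S,422,239,92),P(S,226,191,98)]
B=box(60,85)+[(0,-47.5),(0,37.5)]
fit(t,B,'reader');fit(s,B,'reader');fit(t+s,B+B,'reader')
t=[P(T2,*p,45) for p in [(92,65),(192,55),(203,170),(97,178)]]
s=[P(S2,*p,45) for p in [(220,135),(310,158),(295,222),(188,190)]]
B=box(28,28)
fit(t,B,'stst');fit(s,B,'stst')
P(T2,168,100,102,'sty');P(S2,258,92,102,'sty');P(T2,147,111,50,'collar')
t=[P(T2,*p,72) for p in [(140,383),(297,408),(278,528),(122,500)]]
s=[P(S2,*p,72) for p in [(148,297),(293,372),(233,440),(83,365)]]
B=box(30,40)
fit(t,B,'pdst');fit(s,B,'pdst')
t=[P(T2,*p,77) for p in [(168,427),(268,442),(262,484),(164,470)]]
fit(t,box(11,25),'pd')
s=[P(S2,*p,127) for p in [(180,258),(230,280),(222,295),(168,262)]]
fit(s,box(6,15),'pdh')
E
```

```text
top ray [566.4 125.3  92. ] depth [578.2 132.5   1.6]
 top ray [586.7 -43.3  92. ] depth [600.2 -48.8   2.9]
 top ray [468.9 -56.4  92. ] depth [472.6 -62.5  13.4]
 top ray [448.4 109.9  92. ] depth [451.1 114.9  19.4]
 top ray [523.4 -13.9  92. ] depth [522.9 -12.9  83.5]
 top ray [512.8  70.4  98. ] depth [517.7  71.2  39.6]
 scene ray [565.1 130.7  92. ] depth [679.  204.6  -1.9]
 scene ray [583.9 -42.8  92. ] depth [698.4   5.9   1.4]
 scene ray [470. -59.  92.] depth [473.4 -57.1  90. ]
 scene ray [446.5 108.2  92. ] depth [449.4 111.5  87.6]
 scene ray [524.6 -12.3  92. ] depth [528.9  -9.   89.7]
 scene ray [511.2  69.9  98. ] depth [516.1  72.1  95.8]
== reader [517.5  33.7] yaw 0.121 res [0.5 0.  0.7 0.2 0.6 1.5 0.7 0.9 0.1 0.4 0.3 0.5]
== reader [516.7  34.1] yaw 0.139 res [0.8 4.2 3.9 1.  0.9 0.6 1.1 1.8 1.3 0.6 0.2 1.3]
== reader [517.1  33.9] yaw 0.130 res [0.8 0.6 1.  0.7 0.2 1.8 1.8 0.5 0.2 0.6 0.5 0.7 0.4 4.8 3.7 0.2 1.3 0.8
 0.  2.2 1.3 0.9 1.  1.2]
 top ray [ 617.8 -213.6   45. ] depth [ 625.1 -221.4    7.7]
 top ray [ 623.  -265.9   45. ] depth [ 629.4 -277.7    1.
[... 1295 characters left out ...]
15.9 -263. ] yaw -0.210 res [1.5 0.6 2.8 1.3 3.3 0.6 0.9 1.3]
 top ray [ 431.2 -240.4   77. ] depth [ 430.5 -242.5   73.3]
 top ray [ 423.5 -290.2   77. ] depth [ 424.2 -290.7   72.6]
 top ray [ 402.8 -286.6   77. ] depth [ 403.5 -286.6   74.1]
 top ray [ 410.  -237.8   77. ] depth [ 409.8 -238.7   74.2]
== pd [ 416.9 -263.8] yaw -0.150 res [0.3 0.3 0.5 0.1 0.6 0.3 0.3 0.4]
 scene ray [ 425.2 -250.6  127. ] depth [ 555.  -219.4    6.4]
 scene ray [ 421.2 -275.3  127. ] depth [ 552.  -246.6    7.2]
 scene ray [ 410.3 -275.1  127. ] depth [ 411.8 -275.9  125.2]
 scene ray [ 420.3 -246.6  127. ] depth [ 552.2 -213.7    6.5]
== pdh [ 419.3 -261.9] yaw -0.257 res [3.7 1.7 0.  2.6 0.7 0.2 3.  0.7]
```

```bash
cat >> h.py <<'E'
from scipy.spatial.transform import Rotation as Ro
np.set_printoptions(suppress=True,precision=3)
def pose():
    s=sensors.state(); return s['eef_pos'],Ro.from_euler('xyz',s['tcp_rot']).as_matrix(),s
def goal(x,y,z,psi):
    """target TCP, tool pointing down, tool y at world angle psi; prints total tool shift and rotvec"""
    p,R,s=pose()
    X=np.array([0,0,-1.]);Y=np.array([np.cos(psi),np.sin(psi),0]);G=np.c_[X,Y,np.cross(X,Y)]
    d=np.array([x,y,z])-p
    print('t %.2f'%s['t'],'pos',p.round(1),'psi %.3f'%np.arctan2(R[1,1],R[0,1]),'open %.3f'%s['opening'],'F',s['ft_force'].round(1))
    print('world d',d.round(1),'tool d',(R.T@d).round(1),'turn',Ro.from_matrix(R.T@G).as_rotvec().round(3))
E
python3 - <<'E'
from h import *
p,R,s=pose();print(R)
goal(591,-240,150,1.62)
goal(591,-240,150,1.62-np.pi)
E
```

```text
[[-0.     0.305  0.952]
 [-0.001  0.952 -0.305]
 [-1.    -0.001 -0.   ]]
t 0.10 pos [190.4 595.1 214.1] psi 1.261 open 0.998 F [-0.5  0.2 -0.3]
world d [ 400.6 -835.1  -64.1] tool d [  64.7 -673.2  636.1] turn [-0.359 -0.     0.001]
t 0.10 pos [190.4 595.1 214.1] psi 1.261 open 0.998 F [-0.5  0.2 -0.3]
world d [ 400.6 -835.1  -64.1] tool d [  64.7 -673.2  636.1] turn [2.783 0.001 0.   ]
```

```bash
cat >> h.py <<'E'
def plan(wps,op):
    """wps: list of (x,y,z,psi,nrows); prints rows rounded to 0.5mm/0.01rad"""
    p,R,s=pose(); cur=np.r_[p,np.arctan2(R[1,1],R[0,1])]; n=0
    tilt=Ro.from_matrix(R.T@np.c_[[0,0,-1],R[:,1],np.cross([0,0,-1],R[:,1])]).as_rotvec()
    print('t %.2f'%s['t'],'cur',cur.round(3),'open %.3f'%s['opening'],'F',s['ft_force'].round(1),'tilt yz',tilt[1:].round(3))
    out=[]
    for *g,k in wps:
        g=np.array(g,float); st=(g-cur)/k
        for i in range(k):
            ps=cur[3]; d=st[:3]
            v=[-d[2],d[0]*np.cos(ps)+d[1]*np.sin(ps),d[0]*np.sin(ps)-d[1]*np.cos(ps)]
            out.append(' '.join('%g'%round(a*2+0)if 0 else '%g'%(round(a*2)/2+0) for a in v)+' %g 0 0 %g'%(round(-st[3],2)+0,op)); cur=cur+st; n+=1
    print(n,'rows');
    for i in range(0,n,8):print('; '.join(out[i:i+8]))
E
python3 - <<'E'
from h import *
def arc(a,r,z,psi,k):return (r*np.cos(a),r*np.sin(a),z,psi,k)
plan([(190,595,350,1.26,3),arc(1.0,610,350,1.05,4),arc(.7,610,350,.75,4),arc(.4,610,350,.5,4),arc(.1,620,330,.3,4),arc(-.2,630,260,.1,5)],95)
E
```

```text
t 0.10 cur [190.429 595.081 214.139   1.261] open 0.998 F [-0.5  0.2 -0.3] tilt yz [-0.  0.]
24 rows
-45.5 0 0 0 0 0 95; -45.5 0 0 0 0 0 95; -45.5 0 0 0 0 0 95; 0 -9 39.5 0.05 0 0 95; 0 -6.5 40 0.05 0 0 95; 0 -4.5 40 0.05 0 0 95; 0 -2.5 40.5 0.05 0 0 95; 0 -9 44.5 0.08 0 0 95
0 -5.5 45 0.08 0 0 95; 0 -2.5 45.5 0.08 0 0 95; 0 1 45.5 0.08 0 0 95; 0 -9 44.5 0.06 0 0 95; 0 -6 45 0.06 0 0 95; 0 -3.5 45.5 0.06 0 0 95; 0 -0.5 45.5 0.06 0 0 95; 5 -9 45 0.05 0 0 95
5 -6.5 45.5 0.05 0 0 95; 5 -4.5 46 0.05 0 0 95; 5 -2 46 0.05 0 0 95; 14 -11 36 0.04 0 0 95; 14 -9.5 36 0.04 0 0 95; 14 -8 36.5 0.04 0 0 95; 14 -6.5 37 0.04 0 0 95; 14 -5 37 0.04 0 0 95
```

Call:
servo_tool:
  steps: "-45 0 0 0 0 0 95; -45 0 0 0 0 0 95; -45 0 0 0 0 0 95; 0 -9 40 0.05 0 0 95; 0 -6 40 0.05 0 0 95; 0 -5 40 0.05 0 0 95; 0 -3 40 0.05 0 0 95; 0 -9 45 0.08 0 0 95"

```text
t: 0.9
eef_pos: [366.2, 482.5, 351.8]
tcp_rot: [-1.431, 1.564, -2.021]
ft_force: [-0.4, 0.1, -0.4]
opening: 1.001
```

Call:
servo_tool:
  steps: "0 -6 45 0.08 0 0 95; 0 -3 45 0.08 0 0 95; 0 1 45 0.08 0 0 95; 0 -9 45 0.06 0 0 95; 0 -6 45 0.06 0 0 95; 0 -4 45 0.06 0 0 95; 0 0 45 0.06 0 0 95; 5 -9 45 0.05 0 0 95"

```text
t: 1.7
eef_pos: [580.3, 179.0, 344.7]
tcp_rot: [-1.144, 1.56, -2.287]
ft_force: [-0.4, 0.4, -1.2]
opening: 1.0
```

Call:
servo_tool:
  steps: "5 -6 45 0.05 0 0 95; 5 -5 45 0.05 0 0 95; 5 -2 45 0.05 0 0 95; 14 -11 36 0.04 0 0 95; 14 -9 36 0.04 0 0 95; 14 -8 36 0.04 0 0 95; 14 -6 37 0.04 0 0 95; 14 -5 37 0.04 0 0 95"

```text
t: 2.5
eef_pos: [613.2, -153.5, 257.0]
tcp_rot: [-0.95, 1.559, -2.46]
ft_force: [0.7, -0.5, 0.5]
opening: 1.003
```

```bash
python3 - <<'E'
from h import *
plan([(591,-240,180,.05,4),(591,-240,140,.05,4)],60)
E
```

```text
t 2.50 cur [ 613.224 -153.46   256.958    0.061] open 1.003 F [ 0.7 -0.5  0.5] tilt yz [0.007 0.005]
8 rows
19 -7 21.5 0 0 0 60; 19 -7 21.5 0 0 0 60; 19 -6.5 21.5 0 0 0 60; 19 -6.5 21.5 0 0 0 60; 10 0 0 0 0 0 60; 10 0 0 0 0 0 60; 10 0 0 0 0 0 60; 10 0 0 0 0 0 60
```

Call:
servo_tool:
  steps: "19 -7 21 0.01 0.007 0.005 60; 19 -7 21 0 0 0 60; 19 -6 22 0 0 0 60; 19 -6 22 0 0 0 60; 10 0 0 0 0 0 60; 10 0 0 0 0 0 60; 10 0 0 0 0 0 60; 0 0 0 0 0 0 60"

```text
t: 3.3
eef_pos: [587.9, -247.3, 142.7]
tcp_rot: [-1.867, 1.561, 2.889]
ft_force: [0.0, 0.6, 0.1]
opening: 0.631
```

```bash
python3 - <<'E'
from h import *
plan([(591,-240,110,.05,4),(591,-240,60,.05,4)],60)
grab('top','t1');grab('scene','s1')
crop('t1',315,145,375,245,6);crop('s1',295,180,370,260,8)
E
```

```text
t 3.30 cur [ 587.902 -247.344  142.684    0.044] open 0.631 F [0.  0.6 0.1] tilt yz [-0.003  0.005]
8 rows
8 1 -2 0 0 0 60; 8 1 -2 0 0 0 60; 8 1 -2 0 0 0 60; 8 1 -2 0 0 0 60; 12.5 0 0 0 0 0 60; 12.5 0 0 0 0 0 60; 12.5 0 0 0 0 0 60; 12.5 0 0 0 0 0 60
```

View pics/s1_c295_180.png

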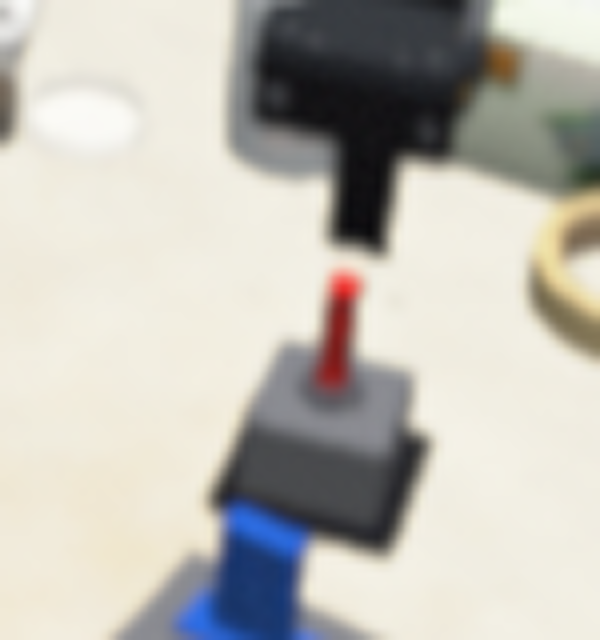

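View pics/t1_c315_145.png

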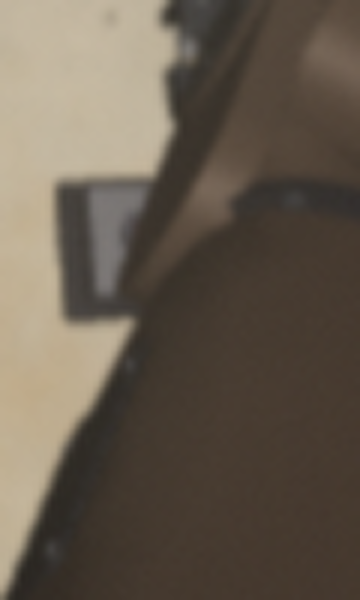

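Call:
servo_tool:
  steps: "8 1 -2 0 -0.003 0.005 60; 8 1 -2 0 0 0 60; 8 1 -2 0 0 0 60; 8 0 -1 0 0 0 60; 0 0 0 0 0 0 60; 0 0 0 0 0 0 60; 0 0 0 0 0 0 60; 0 0 0 0 0 0 60"

```text
t: 4.2
eef_pos: [592.4, -238.9, 111.0]
tcp_rot: [-0.116, 1.568, -1.641]
ft_force: [-0.4, 0.4, 0.6]
opening: 0.63
```

```bash
python3 - <<'E'
from h import *
plan([(591,-240,60,.05,5)],60)
grab('scene','s2')
crop('s2',295,180,370,260,8)
E
```

```text
t 4.20 cur [ 592.397 -238.901  110.971    0.046] open 0.630 F [-0.4  0.4  0.6] tilt yz [0.003 0.   ]
5 rows
10 -0.5 0 0 0 0 60; 10 -0.5 0 0 0 0 60; 10 -0.5 0 0 0 0 60; 10 -0.5 0 0 0 0 60; 10 -0.5 0 0 0 0 60
```

View pics/s2_c295_180.png

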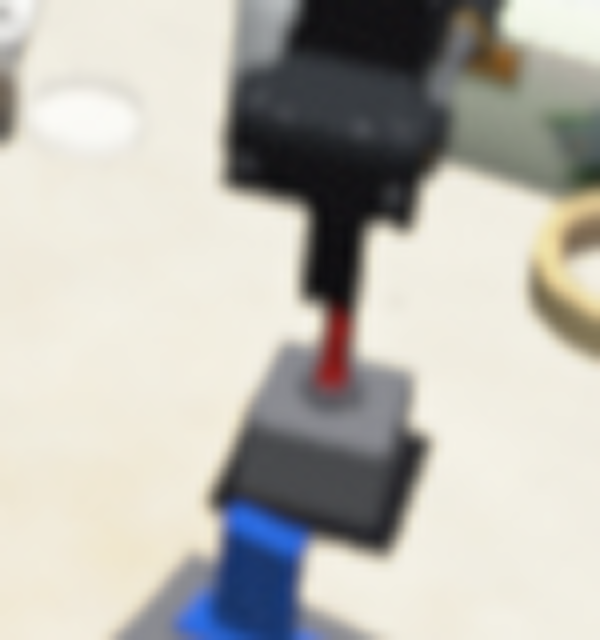

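Call:
servo_tool:
  steps: "10 0 0 0 0.003 0 60; 10 0 0 0 0 0 60; 10 0 0 0 0 0 60; 10 -1 0 0 0 0 60; 10 0 0 0 0 0 60; 0 0 0 0 0 0 60; 0 0 0 0 0 0 60; 0 0 0 0 0 0 60"

```text
t: 5.05
eef_pos: [590.8, -239.0, 55.6]
tcp_rot: [-2.276, 1.569, 2.481]
ft_force: [0.3, -0.0, -0.5]
opening: 0.629
```

Call:
servo_tool:
  steps: "0 0 0 0 0 0 0; 0 0 0 0 0 0 0; 0 0 0 0 0 0 0; 0 0 0 0 0 0 0; 0 0 0 0 0 0 0; 0 0 0 0 0 0 0; 0 0 0 0 0 0 0; 0 0 0 0 0 0 0"

```text
t: 5.85
eef_pos: [591.5, -239.3, 57.2]
tcp_rot: [1.432, 1.57, -0.094]
ft_force: [0.8, -0.2, -1.0]
opening: 0.135
```

```bash
python3 - <<'E'
from h import *
plan([(591,-240,60,.05,5)],0)
grab('scene','s3')
crop('s3',295,180,370,260,8)
E
```

```text
t 5.85 cur [ 591.521 -239.311   57.199    0.045] open 0.135 F [ 0.8 -0.2 -1. ] tilt yz [ 0. -0.]
5 rows
-0.5 0 0 0 0 0 0; -0.5 0 0 0 0 0 0; -0.5 0 0 0 0 0 0; -0.5 0 0 0 0 0 0; -0.5 0 0 0 0 0 0
```

View pics/s3_c295_180.png

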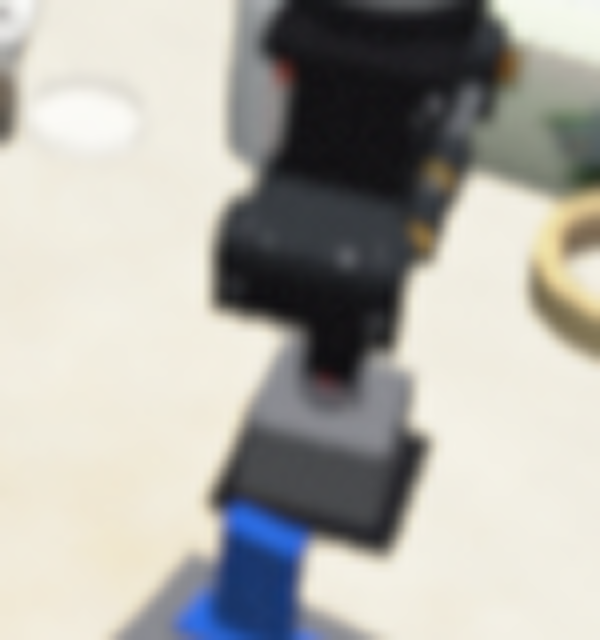

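Call:
servo_tool:
  steps: "-8 0 0 0 0 0 0; -15 0 0 0 0 0 0; -20 0 0 0 0 0 0; -25 0 0 0 0 0 0; -25 0 0 0 0 0 0; -20 0 0 0 0 0 0; 0 0 0 0 0 0 0; 0 0 0 0 0 0 0"

```text
t: 6.7
eef_pos: [591.4, -239.2, 181.3]
tcp_rot: [1.119, 1.567, -0.406]
ft_force: [-0.2, 0.3, -1.1]
opening: 0.136
```

```bash
python3 - <<'E'
from h import *
plan([(523.5,-13.5,175,.05,8)],0)
grab('scene','s4')
crop('s4',295,150,370,240,7)
E
```

```text
t 6.70 cur [ 591.366 -239.25   181.335    0.045] open 0.136 F [-0.2  0.3 -1.1] tilt yz [ 0.002 -0.002]
8 rows
1 -7 -28.5 0 0 0 0; 1 -7 -28.5 0 0 0 0; 1 -7 -28.5 0 0 0 0; 1 -7 -28.5 0 0 0 0; 1 -7 -28.5 0 0 0 0; 1 -7 -28.5 0 0 0 0; 1 -7 -28.5 0 0 0 0; 1 -7 -28.5 0 0 0 0
```

View pics/s4_c295_150.png

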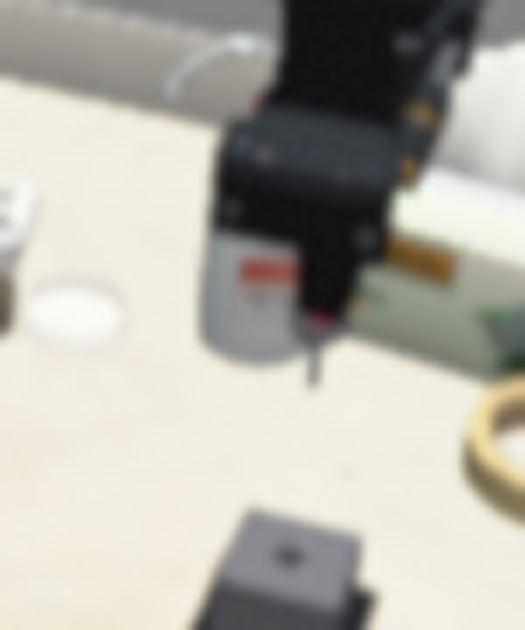

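Call:
servo_tool:
  steps: "1 -7 -20 0 0.002 -0.002 0; 1 -7 -29 0 0 0 0; 1 -7 -29 0 0 0 0; 1 -7 -29 0 0 0 0; 1 -7 -29 0 0 0 0; 1 -7 -29 0 0 0 0; 1 -7 -29 0 0 0 0; 0 -2 -12 0 0 0 0"

```text
t: 7.55
eef_pos: [525.6, -29.8, 166.4]
tcp_rot: [-1.967, 1.56, 2.787]
ft_force: [0.1, -0.7, -0.1]
opening: 0.136
```

Call:
servo_tool:
  steps: "0 -4 -10 0 0 0 0; 0 -2 -6 0 0 0 0; 0 0 0 0 0 0 0; 0 0 0 0 0 0 0; 0 0 0 0 0 0 0; 0 0 0 0 0 0 0; 0 0 0 0 0 0 0; 0 0 0 0 0 0 0"

```text
t: 8.35
eef_pos: [519.3, -15.2, 165.3]
tcp_rot: [-1.911, 1.558, 2.841]
ft_force: [-0.2, -0.2, 0.9]
opening: 0.136
```

```bash
python3 - <<'E'
from h import *
U,V=295+289.5/7-.5,150+555.5/7-.5; print('seat',ray('scene',U,V,45))
plan([(523.5,-13.5,150,.05,4)],0)
grab('scene','s5');grab('top','t5')
crop('s5',220,150,300,250,6);crop('t5',210,150,310,240,7)
E
```

```text
seat [ 591.37  -239.463   45.   ]
t 8.35 cur [519.348 -15.203 165.305   0.04 ] open 0.136 F [-0.2 -0.2  0.9] tilt yz [-0.004  0.006]
4 rows
4 1 -0.5 0 0 0 0; 4 1 -0.5 0 0 0 0; 4 1 -0.5 0 0 0 0; 4 1 -0.5 0 0 0 0
```

View pics/s5_c220_150.png

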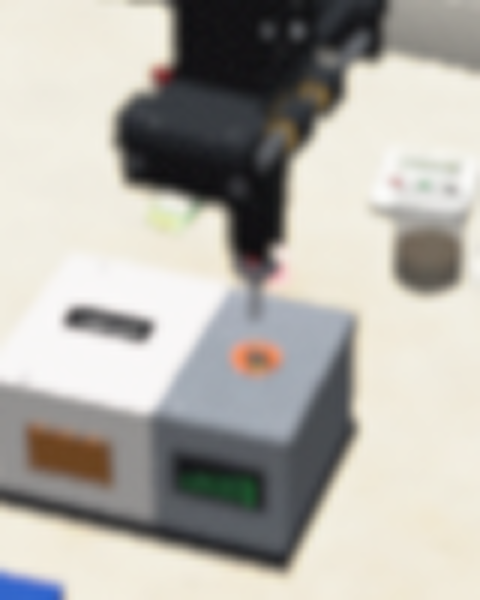

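View pics/t5_c210_150.png

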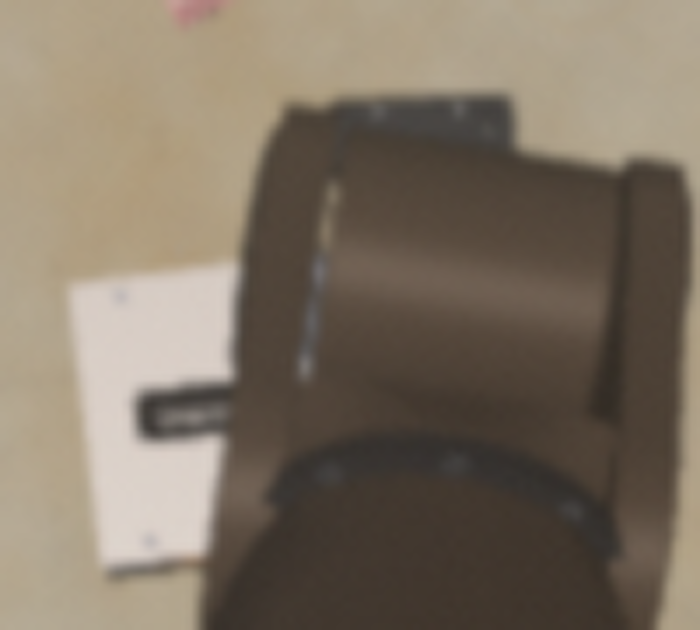

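```bash
python3 - <<'E'
from h import *
f=lambda u,v,z:ray('scene',220+(u+.5)/6-.5,150+(v+.5)/6-.5,z)
print(f(256,319,121.1),f(257,358,92))
E
```

```text
[521.405 -13.81  121.1  ] [525.591 -12.147  92.   ]
```

Call:
servo_tool:
  steps: "4 1 0 0 -0.004 0.006 0; 4 1 -1 0 0 0 0; 4 1 0 0 0 0 0; 3 1 -1 0 0 0 0; 0 0 0 0 0 0 0; 0 0 0 0 0 0 0; 0 0 0 0 0 0 0; 0 0 0 0 0 0 0"

```text
t: 9.25
eef_pos: [523.4, -12.6, 148.6]
tcp_rot: [-1.556, 1.565, -3.086]
ft_force: [-0.1, 0.2, -1.3]
opening: 0.136
```

```bash
python3 - <<'E'
from h import *
plan([(523.5,-13.5,132,.05,4)],0)
grab('scene','s6')
crop('s6',220,150,300,250,6)
E
```

```text
t 9.25 cur [523.406 -12.554 148.594   0.04 ] open 0.136 F [-0.1  0.2 -1.3] tilt yz [0.    0.003]
4 rows
4 0 0 0 0 0 0; 4 0 0 0 0 0 0; 4 0 0 0 0 0 0; 4 0 0 0 0 0 0
```

View pics/s6_c220_150.png

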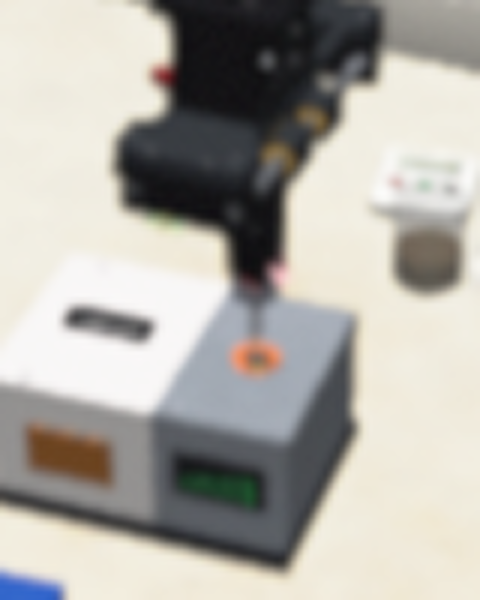

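Tip at crop (255,338) sits above the ring centre (257,358), so it is lined up. Descending.

Call:
servo_tool:
  steps: "4 0 0 0 0 0.003 0; 4 0 0 0 0 0 0; 4 0 0 0 0 0 0; 4 0 0 0 0 0 0; 1 0 0 0 0 0 0; 0 0 0 0 0 0 0; 0 0 0 0 0 0 0; 0 0 0 0 0 0 0"

```text
t: 10.1
eef_pos: [523.3, -12.6, 130.0]
tcp_rot: [-1.533, 1.568, -3.064]
ft_force: [-0.4, 0.5, -0.4]
opening: 0.137
```

Call:
servo_tool:
  steps: "2 0 0 0 0 0 0; 2 0 0 0 0 0 0; 2 0 0 0 0 0 0; 1 0 0 0 0 0 0; 1 0 0 0 0 0 0; 0.5 0 0 0 0 0 0; 0.5 0 0 0 0 0 0; 0.5 0 0 0 0 0 0"

```text
t: 10.9
eef_pos: [523.5, -12.6, 123.2]
tcp_rot: [0.137, 1.57, -1.393]
ft_force: [-2.2, 1.3, 8.2]
opening: 0.133
```

```bash
python3 - <<'E'
from h import *
grab('scene','s7')
crop('s7',220,150,300,250,6)
E
```

```text
(no output)
```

View pics/s7_c220_150.png

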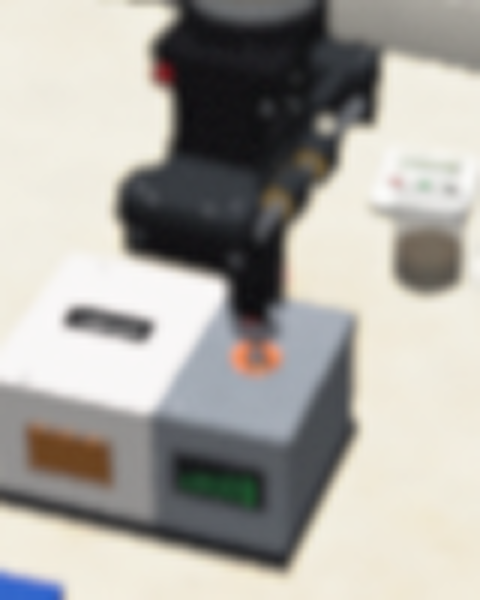

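Call:
servo_tool:
  steps: "-3 0 0 0 0 0 0; -8 0 0 0 0 0 0; -10 0 0 0 0 0 0; -12 0 0 0 0 0 0; -12 0 0 0 0 0 0; -8 0 0 0 0 0 0; 0 0 0 0 0 0 0; 0 0 0 0 0 0 0"

```text
t: 11.75
eef_pos: [523.7, -12.6, 180.8]
tcp_rot: [0.947, 1.569, -0.583]
ft_force: [0.9, -0.3, -0.3]
opening: 0.134
```

```bash
python3 - <<'E'
from h import *
plan([(591.5,-239.3,170,.045,8)],0)
grab('scene','s8')
crop('s8',220,150,300,250,6)
E
```

```text
t 11.75 cur [523.681 -12.63  180.783   0.041] open 0.134 F [ 0.9 -0.3 -0.3] tilt yz [ 0.001 -0.001]
8 rows
1.5 7.5 28.5 0 0 0 0; 1.5 7.5 28.5 0 0 0 0; 1.5 7.5 28.5 0 0 0 0; 1.5 7.5 28.5 0 0 0 0; 1.5 7.5 28.5 0 0 0 0; 1.5 7 28.5 0 0 0 0; 1.5 7 28.5 0 0 0 0; 1.5 7 28.5 0 0 0 0
```

View pics/s8_c220_150.png

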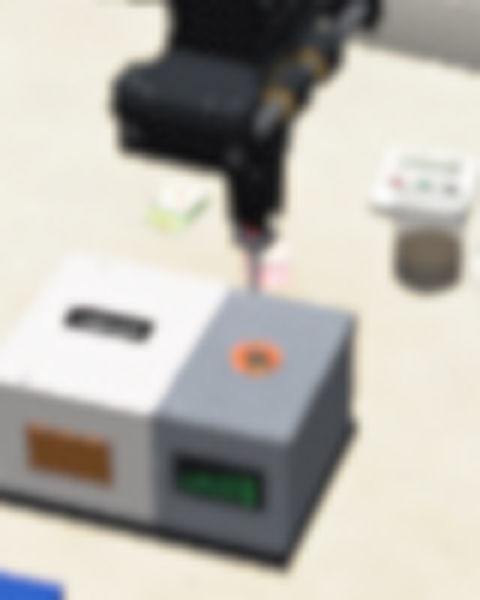

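Call:
servo_tool:
  steps: "0 7 20 0 0 0 0; 1 7 28 0 0 0 0; 1 7 28 0 0 0 0; 1 7 28 0 0 0 0; 1 7 28 0 0 0 0; 1 7 28 0 0 0 0; 1 7 28 0 0 0 0; 1 4 12 0 0 0 0"

```text
t: 12.6
eef_pos: [585.1, -215.5, 168.6]
tcp_rot: [-1.936, 1.565, 2.82]
ft_force: [-0.3, -0.8, 0.2]
opening: 0.131
```

Call:
servo_tool:
  steps: "0 3 9 0 0 0 0; 0 0 2 0 0 0 0; 0 0 0 0 0 0 0; 0 0 0 0 0 0 0; 0 0 0 0 0 0 0; 0 0 0 0 0 0 0; 0 0 0 0 0 0 0; 0 0 0 0 0 0 0"

```text
t: 13.4
eef_pos: [588.1, -223.4, 167.7]
tcp_rot: [-2.04, 1.562, 2.719]
ft_force: [0.5, 1.1, 0.1]
opening: 0.132
```

```bash
python3 - <<'E'
from h import *
plan([(591.5,-239.3,110,.045,6)],0)
grab('scene','s9')
crop('s9',295,150,370,240,7)
E
```

```text
t 13.40 cur [ 588.138 -223.411  167.702    0.046] open 0.132 F [0.5 1.1 0.1] tilt yz [-0.004  0.004]
6 rows
9.5 0.5 2.5 0 0 0 0; 9.5 0.5 2.5 0 0 0 0; 9.5 0.5 2.5 0 0 0 0; 9.5 0.5 2.5 0 0 0 0; 9.5 0.5 2.5 0 0 0 0; 9.5 0.5 2.5 0 0 0 0
```

View pics/s9_c295_150.png

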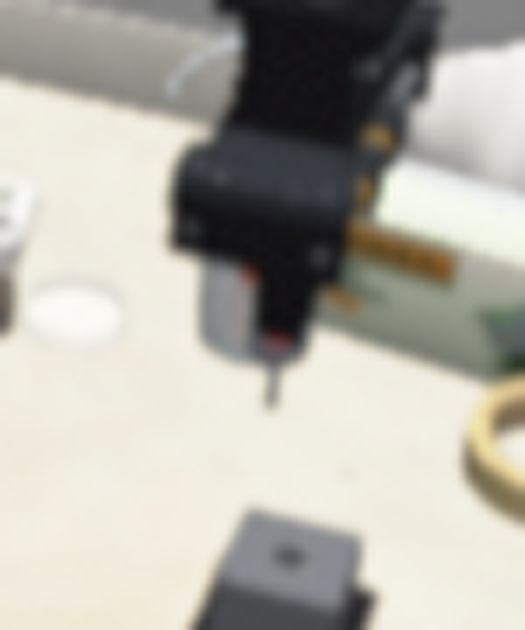

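Call:
servo_tool:
  steps: "9 0 3 0 -0.004 0.004 0; 9 1 3 0 0 0 0; 9 1 3 0 0 0 0; 9 1 3 0 0 0 0; 9 0 3 0 0 0 0; 5 0 1 0 0 0 0; 0 0 0 0 0 0 0; 0 0 0 0 0 0 0"

```text
t: 14.25
eef_pos: [591.4, -241.0, 111.5]
tcp_rot: [-1.727, 1.565, 3.031]
ft_force: [-0.2, 0.3, 0.4]
opening: 0.136
```

```bash
python3 - <<'E'
from h import *
plan([(591.5,-239.3,95,.045,4)],0)
grab('scene','s10')
crop('s10',295,170,370,250,7)
E
```

```text
t 14.25 cur [ 591.388 -240.95   111.528    0.045] open 0.136 F [-0.2  0.3  0.4] tilt yz [-0.001  0.003]
4 rows
4 0 -0.5 0 0 0 0; 4 0 -0.5 0 0 0 0; 4 0 -0.5 0 0 0 0; 4 0 -0.5 0 0 0 0
```

View pics/s10_c295_170.png

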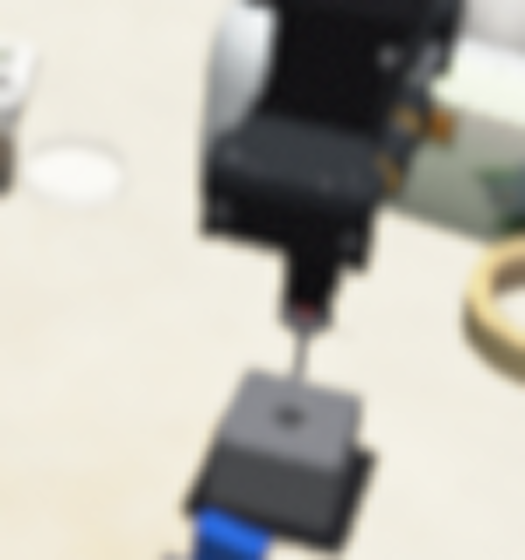

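```bash
python3 - <<'E'
from h import *
f=lambda u,v,z:ray('scene',295+(u+.5)/7-.5,170+(v+.5)/7-.5,z)
print(f(299,378,67.5),f(289,415,45))
E
```

```text
[ 591.295 -241.63    67.5  ] [ 591.37  -239.463   45.   ]
```

Call:
servo_tool:
  steps: "4 0 -1 0 0 0.003 0; 4 0 -1 0 0 0 0; 4 0 0 0 0 0 0; 4 0 0 0 0 0 0; 0 0 0 0 0 0 0; 0 0 0 0 0 0 0; 0 0 0 0 0 0 0; 0 0 0 0 0 0 0"

```text
t: 15.1
eef_pos: [591.7, -238.5, 95.4]
tcp_rot: [-1.342, 1.57, -2.867]
ft_force: [-0.3, 0.1, -0.8]
opening: 0.14
```

```bash
python3 - <<'E'
from h import *
plan([(591.5,-239.3,59,.045,6)],0)
grab('scene','s11')
crop('s11',295,170,370,250,7)
E
```

```text
t 15.10 cur [ 591.711 -238.527   95.364    0.046] open 0.140 F [-0.3  0.1 -0.8] tilt yz [0. 0.]
6 rows
6 0 0 0 0 0 0; 6 0 0 0 0 0 0; 6 0 0 0 0 0 0; 6 0 0 0 0 0 0; 6 0 0 0 0 0 0; 6 0 0 0 0 0 0
```

View pics/s11_c295_170.png

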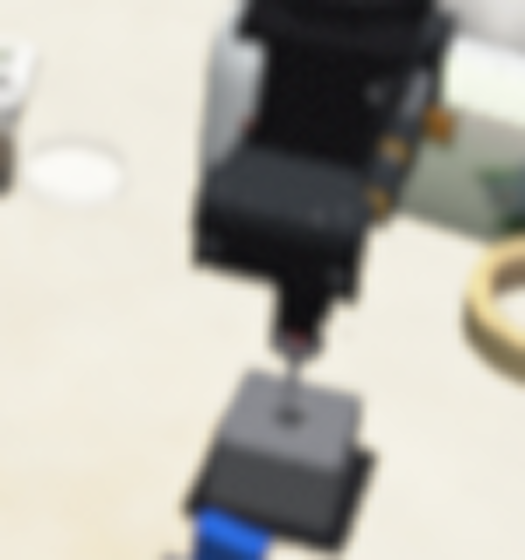

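The tip (293,405) is just above the hole (289,415). Going down to the seat.

Call:
servo_tool:
  steps: "6 0 0 0 0 0 0; 6 0 0 0 0 0 0; 6 0 0 0 0 0 0; 6 0 0 0 0 0 0; 6 0 0 0 0 0 0; 4 0 0 0 0 0 0; 0 0 0 0 0 0 0; 0 0 0 0 0 0 0"

```text
t: 15.95
eef_pos: [591.4, -238.5, 57.6]
tcp_rot: [-1.835, 1.569, 2.923]
ft_force: [0.2, -0.3, -0.3]
opening: 0.136
```

```bash
python3 - <<'E'
from h import *
plan([(591.5,-239.3,57,.045,2)],0)
grab('scene','s12')
crop('s12',295,170,370,250,7)
E
```

```text
t 15.95 cur [ 591.415 -238.488   57.581    0.046] open 0.136 F [ 0.2 -0.3 -0.3] tilt yz [-0.     0.001]
2 rows
0.5 0 0.5 0 0 0 0; 0.5 0 0.5 0 0 0 0
```

View pics/s12_c295_170.png

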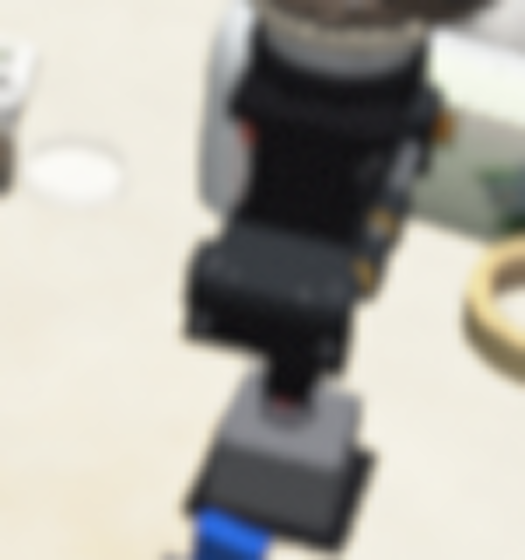

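Call:
servo_tool:
  steps: "1 0 0 0 0 0 0; 0 0 0 0 0 0 0; 0 0 0 0 0 0 22; 0 0 0 0 0 0 30; 0 0 0 0 0 0 50; 0 0 0 0 0 0 50; 0 0 0 0 0 0 50; 0 0 0 0 0 0 50"

```text
t: 16.8
eef_pos: [592.0, -238.8, 58.0]
tcp_rot: [0.608, 1.57, -0.917]
ft_force: [0.1, 0.7, -0.2]
opening: 0.521
```

Call:
servo_tool:
  steps: "-5 0 0 0 0 0 50; -10 0 0 0 0 0 50; -20 0 0 0 0 0 50; -30 0 0 0 0 0 50; -30 0 0 0 0 0 50; -20 0 0 0 0 0 50; 0 0 0 0 0 0 50; 0 0 0 0 0 0 50"

```text
t: 17.6
eef_pos: [591.7, -238.6, 181.4]
tcp_rot: [0.86, 1.568, -0.665]
ft_force: [-0.3, 0.1, -0.7]
opening: 0.524
```

```bash
python3 - <<'E'
from h import *
plan([(416.8,-263,180,-.16,8)],50)
grab('scene','s13')
crop('s13',295,170,370,250,7)
E
```

```text
t 17.60 cur [ 591.735 -238.58   181.383    0.046] open 0.524 F [-0.3  0.1 -0.7] tilt yz [ 0.002 -0.001]
8 rows
0 -22 2 0.03 0 0 50; 0 -22 2.5 0.03 0 0 50; 0 -22 3 0.03 0 0 50; 0 -22 3.5 0.03 0 0 50; 0 -21.5 4.5 0.03 0 0 50; 0 -21.5 5 0.03 0 0 50; 0 -21.5 5.5 0.03 0 0 50; 0 -21.5 6 0.03 0 0 50
```

View pics/s13_c295_170.png

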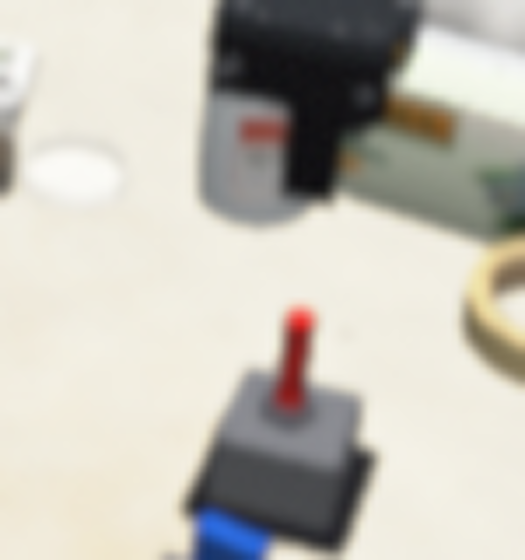

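Call:
servo_tool:
  steps: "0 -16 2 0.03 0 0 50; 0 -22 2 0.03 0 0 50; 0 -22 3 0.03 0 0 50; 0 -22 4 0.03 0 0 50; 0 -22 4 0.03 0 0 50; 0 -22 5 0.03 0 0 50; 0 -22 6 0.03 0 0 50; 0 -16 4 0 0 0 50"

```text
t: 18.45
eef_pos: [418.3, -256.1, 172.0]
tcp_rot: [-1.995, 1.559, 2.547]
ft_force: [-0.2, 0.7, 0.1]
opening: 0.528
```

Call:
servo_tool:
  steps: "0 -5 1 0 0 0 50; 0 0 0 0 0 0 50; 0 0 0 0 0 0 50; 0 0 0 0 0 0 50; 0 0 0 0 0 0 50; 0 0 0 0 0 0 50; 0 0 0 0 0 0 50; 0 0 0 0 0 0 50"

```text
t: 19.25
eef_pos: [413.5, -255.7, 169.8]
tcp_rot: [-2.028, 1.555, 2.514]
ft_force: [0.3, 0.5, 0.1]
opening: 0.527
```

```bash
python3 - <<'E'
from h import *
plan([(416.8,-263,140,-.16,4)],50)
grab('scene','s14')
crop('s14',285,180,365,270,7)
E
```

```text
t 19.25 cur [ 413.532 -255.726  169.821   -0.17 ] open 0.527 F [0.3 0.5 0.1] tilt yz [-0.007  0.007]
4 rows
7.5 1 1.5 0 0 0 50; 7.5 1 1.5 0 0 0 50; 7.5 1 1.5 0 0 0 50; 7.5 1 1.5 0 0 0 50
```

View pics/s14_c285_180.png

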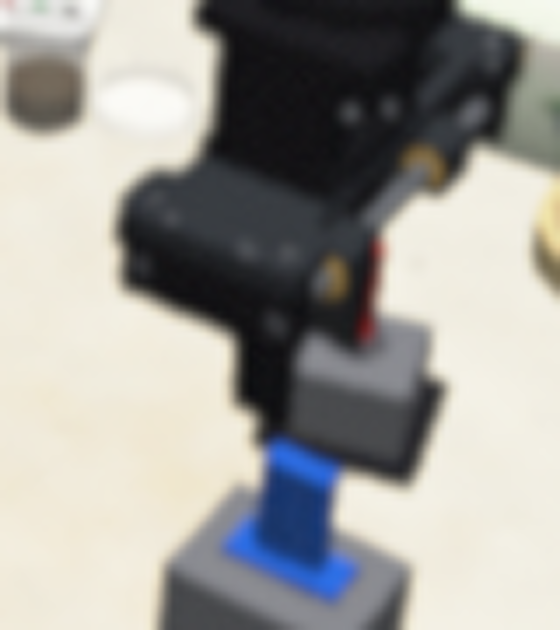

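Call:
servo_tool:
  steps: "7 1 2 0 -0.007 0.007 50; 7 1 2 0 0 0 50; 7 1 2 0 0 0 50; 7 0 1 0 0 0 50; 0 0 0 0 0 0 50; 0 0 0 0 0 0 50; 0 0 0 0 0 0 50; 0 0 0 0 0 0 50"

```text
t: 20.1
eef_pos: [415.0, -263.7, 138.7]
tcp_rot: [-1.553, 1.563, 2.988]
ft_force: [-0.2, 0.3, 0.0]
opening: 0.526
```

```bash
python3 - <<'E'
from h import *
plan([(416.8,-263,90,-.16,6)],50)
grab('scene','s15')
crop('s15',285,180,365,270,7)
E
```

```text
t 20.10 cur [ 414.961 -263.742  138.671   -0.171] open 0.526 F [-0.2  0.3  0. ] tilt yz [0.    0.004]
6 rows
8 0.5 0 0 0 0 50; 8 0.5 0 0 0 0 50; 8 0.5 0 0 0 0 50; 8 0.5 0 0 0 0 50; 8 0.5 0 0 0 0 50; 8 0.5 0 0 0 0 50
```

View pics/s15_c285_180.png

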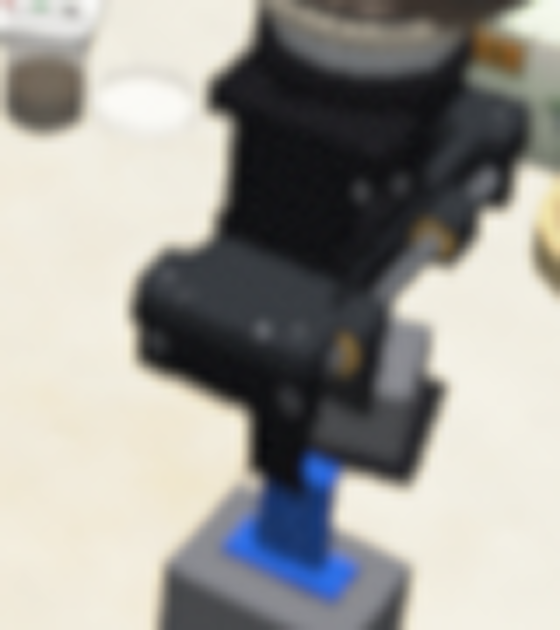

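Call:
servo_tool:
  steps: "8 0 0 0 0 0.004 50; 8 0 0 0 0 0 50; 8 1 0 0 0 0 50; 8 0 0 0 0 0 50; 8 0 0 0 0 0 50; 8 0 0 0 0 0 50; 0 0 0 0 0 0 50; 0 0 0 0 0 0 50"

```text
t: 20.95
eef_pos: [415.7, -263.7, 85.8]
tcp_rot: [-1.65, 1.567, 2.892]
ft_force: [-0.2, 0.3, 0.4]
opening: 0.529
```

Call:
servo_tool:
  steps: "0 0 0 0 0 0 25; 0 0 0 0 0 0 15; 0 0 0 0 0 0 10; 0 0 0 0 0 0 0; 0 0 0 0 0 0 0; 0 0 0 0 0 0 0; 0 0 0 0 0 0 0; 0 0 0 0 0 0 0"

```text
t: 21.75
eef_pos: [416.1, -264.0, 86.9]
tcp_rot: [-1.236, 1.569, -2.978]
ft_force: [-0.8, -1.4, -1.1]
opening: 0.124
```

```bash
python3 - <<'E'
from h import *
plan([(416.8,-263,90,-.16,6)],50)
grab('scene','s16')
crop('s16',285,180,365,270,7)
E
```

```text
t 21.75 cur [ 416.065 -263.961   86.892   -0.171] open 0.124 F [-0.8 -1.4 -1.1] tilt yz [0.001 0.001]
6 rows
-0.5 0 0 0 0 0 50; -0.5 0 0 0 0 0 50; -0.5 0 0 0 0 0 50; -0.5 0 0 0 0 0 50; -0.5 0 0 0 0 0 50; -0.5 0 0 0 0 0 50
```

View pics/s16_c285_180.png

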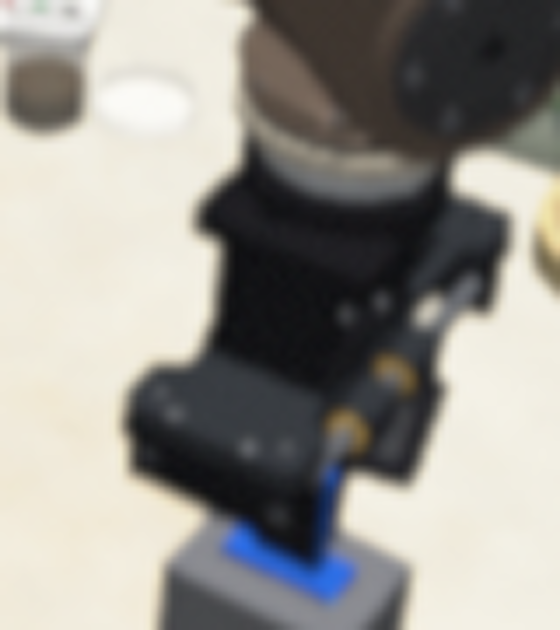

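Call:
servo_tool:
  steps: "-8 0 0 0 0 0 0; -15 0 0 0 0 0 0; -20 0 0 0 0 0 0; -25 0 0 0 0 0 0; -25 0 0 0 0 0 0; -20 0 0 0 0 0 0; 0 0 0 0 0 0 0; 0 0 0 0 0 0 0"

```text
t: 22.6
eef_pos: [415.7, -263.4, 206.7]
tcp_rot: [-1.441, 1.568, 3.1]
ft_force: [-0.1, 0.7, -1.2]
opening: 0.124
```

```bash
python3 - <<'E'
from h import *
plan([(512.5,71,205,.122,10)],0)
grab('scene','s17')
crop('s17',275,150,365,250,6)
E
```

```text
t 22.60 cur [ 415.688 -263.381  206.668   -0.171] open 0.124 F [-0.1  0.7 -1.2] tilt yz [0.    0.001]
10 rows
0 4 -34.5 -0.03 0 0 0; 0 5 -34.5 -0.03 0 0 0; 0 6 -34.5 -0.03 0 0 0; 0 7 -34 -0.03 0 0 0; 0 8 -34 -0.03 0 0 0; 0 9 -33.5 -0.03 0 0 0; 0 10 -33.5 -0.03 0 0 0; 0 11 -33 -0.03 0 0 0
0 12 -33 -0.03 0 0 0; 0 12.5 -32.5 -0.03 0 0 0
```

View pics/s17_c275_150.png

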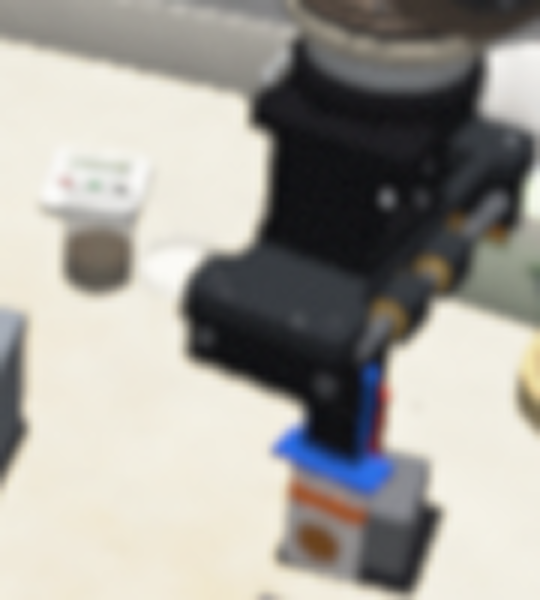

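Call:
servo_tool:
  steps: "-1 3 -24 -0.02 0 0 0; -1 5 -34 -0.03 0 0 0; -1 6 -34 -0.03 0 0 0; -1 7 -34 -0.03 0 0 0; -1 8 -34 -0.03 0 0 0; -1 9 -34 -0.03 0 0 0; -1 10 -33 -0.03 0 0 0; -1 11 -33 -0.03 0 0 0"

```text
t: 23.45
eef_pos: [491.6, -0.8, 206.0]
tcp_rot: [-1.927, 1.554, 2.846]
ft_force: [0.7, -0.3, -0.8]
opening: 0.126
```

```bash
python3 - <<'E'
from h import *
plan([(512.5,71,205,.122,4)],0)
E
```

```text
t 23.45 cur [491.641  -0.814 206.044   0.061] open 0.126 F [ 0.7 -0.3 -0.8] tilt yz [-0.006  0.008]
4 rows
0.5 6.5 -17.5 -0.02 0 0 0; 0.5 6.5 -17.5 -0.02 0 0 0; 0.5 7 -17.5 -0.02 0 0 0; 0.5 7 -17.5 -0.02 0 0 0
```

Call:
servo_tool:
  steps: "-1 6 -24 -0.02 -0.006 0.008 0; -1 7 -18 -0.02 0 0 0; 0 6 -12 -0.01 0 0 0; 0 4 -5 -0.01 0 0 0; 0 0 0 0 0 0 0; 0 0 0 0 0 0 0; 0 0 0 0 0 0 0; 0 0 0 0 0 0 0"

```text
t: 24.25
eef_pos: [509.1, 64.2, 202.4]
tcp_rot: [-1.665, 1.554, -3.11]
ft_force: [0.3, 0.8, -0.3]
opening: 0.126
```

```bash
python3 - <<'E'
from h import *
plan([(512.5,71,190,.122,4)],0)
grab('scene','s18');grab('top','t18')
crop('s18',200,140,290,240,6);crop('t18',200,140,300,240,6)
E
```

```text
t 24.25 cur [509.052  64.214 202.352   0.126] open 0.126 F [ 0.3  0.8 -0.3] tilt yz [-0.002  0.008]
4 rows
3 1 -1.5 0 0 0 0; 3 1 -1.5 0 0 0 0; 3 1 -1.5 0 0 0 0; 3 1 -1.5 0 0 0 0
```

View pics/s18_c200_140.png

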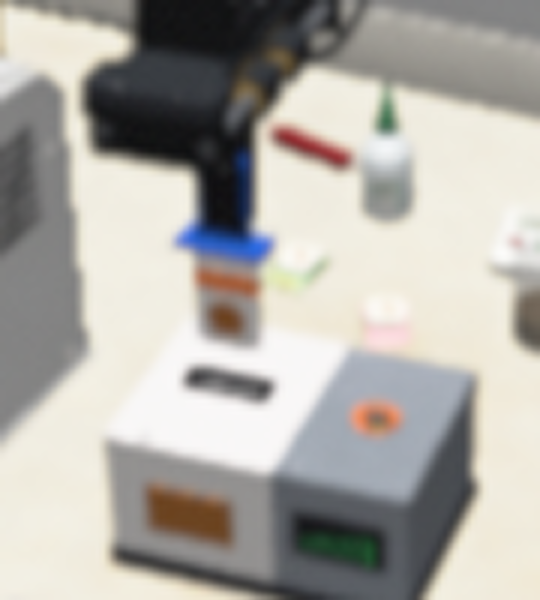

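View pics/t18_c200_140.png

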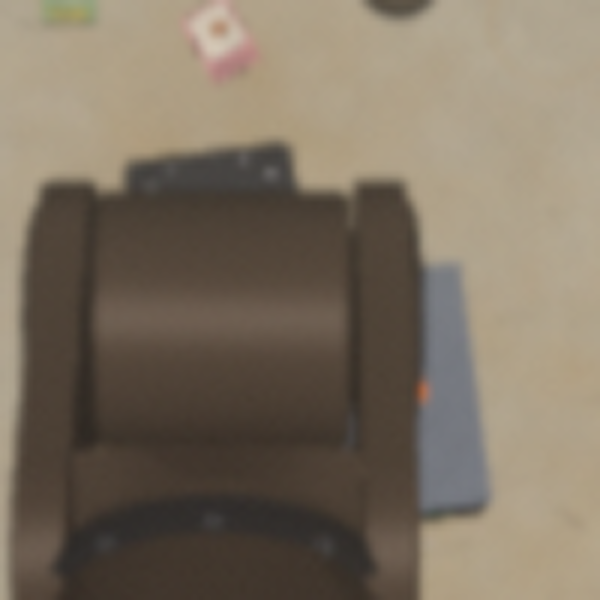

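Call:
servo_tool:
  steps: "4 1 -2 0 -0.002 0.008 0; 4 1 -2 0 0 0 0; 4 1 -2 0 0 0 0; 3 1 -1 0 0 0 0; 0 0 0 0 0 0 0; 0 0 0 0 0 0 0; 0 0 0 0 0 0 0; 0 0 0 0 0 0 0"

```text
t: 25.15
eef_pos: [512.2, 72.2, 186.0]
tcp_rot: [-1.497, 1.563, -2.942]
ft_force: [-0.3, 0.3, -0.2]
opening: 0.129
```

```bash
python3 - <<'E'
from h import *
plan([(512.5,71,182,.122,4)],0)
grab('scene','s19')
crop('s19',220,165,265,220,11)
crop('scene0',220,165,265,220,11)
E
```

```text
t 25.15 cur [512.189  72.158 185.961   0.126] open 0.129 F [-0.3  0.3 -0.2] tilt yz [0.001 0.004]
4 rows
1 0 0.5 0 0 0 0; 1 0 0.5 0 0 0 0; 1 0 0.5 0 0 0 0; 1 0 0.5 0 0 0 0
```

View pics/s19_c220_165.png

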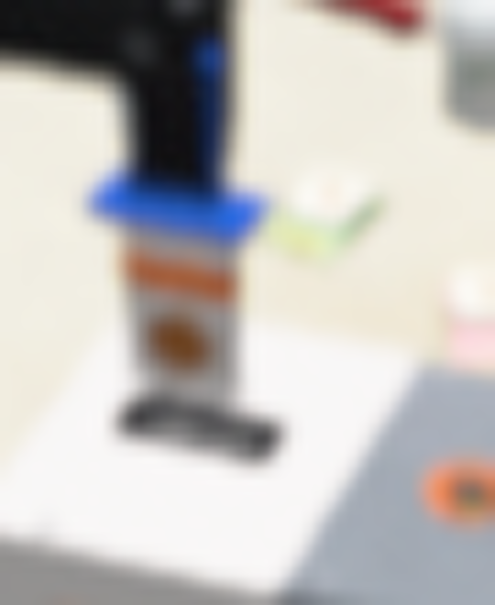

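View pics/scene0_c220_165.png

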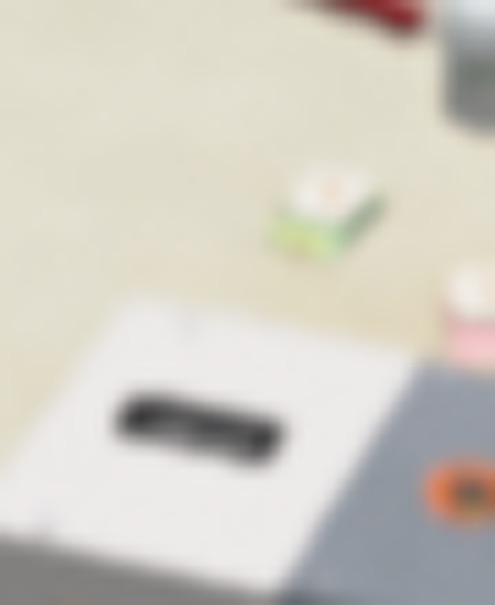

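```bash
cat >> h.py <<'E'
def proj(n,P):
    c=get_calibration(n); rv=cv2.Rodrigues(np.array(c['R']))[0]
    return cv2.projectPoints(np.array(P,float).reshape(-1,3),rv,np.array(c['t'],float),np.array(c['mtx']),np.array(c['distortion']))[0][:,0]
def boxpts(o,yaw,hx,hy,z): 
    c,s=np.cos(yaw),np.sin(yaw)
    return [(o[0]+c*a-s*b,o[1]+s*a+c*b,o[2]+z) for a,b in((hx,hy),(hx,-hy),(-hx,-hy),(-hx,hy))]
def overlay(tag,n,polys,x0,y0,x1,y1,s,out):
    p=cv2.resize(cv2.imread(f'pics/{tag}.png')[y0:y1,x0:x1],None,fx=s,fy=s,interpolation=cv2.INTER_CUBIC)
    for P,col in polys:
        q=((proj(n,P)-[x0,y0]+.5)*s-.5); cv2.polylines(p,[np.round(q).astype(int)],True,col,1)
    cv2.imwrite(f'pics/{out}.png',p)
E
python3 - <<'E'
from h import *
o=(512.2,72.2,171.1);yaw=.126
slot=(512.5,71,98)
overlay('s19','scene',[(boxpts(o,yaw,11,25,5),(0,255,0)),(boxpts(o,yaw,11,25,0),(0,255,0)),(boxpts(o,yaw,3,18,-60),(255,0,255)),(boxpts(o,yaw,3,14,-62),(255,0,255)),(boxpts(o,yaw,3,18,-14),(255,0,0)),(boxpts(o,yaw,3,18,-26),(255,0,0)),(boxpts(slot,.122,9,24,0),(0,0,255))],220,165,265,220,11,'ov19')
E
```

```text
(no output)
```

View pics/ov19.png

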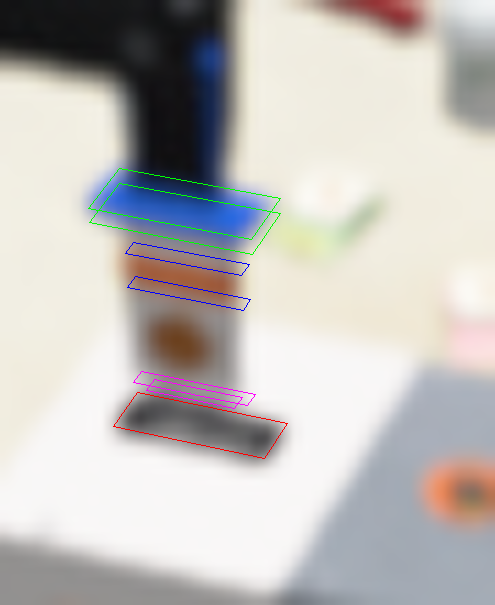

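Call:
servo_tool:
  steps: "1 0 1 0 0.001 0.004 0; 1 0 1 0 0 0 0; 1 0 0 0 0 0 0; 0 0 0 0 0 0 0; 0 0 0 0 0 0 0; 0 0 0 0 0 0 0; 0 0 0 0 0 0 0; 0 0 0 0 0 0 0"

```text
t: 26.0
eef_pos: [512.5, 69.8, 183.0]
tcp_rot: [-1.708, 1.568, 3.13]
ft_force: [0.2, 0.3, -1.2]
opening: 0.126
```

```bash
python3 - <<'E'
from h import *
plan([(512.5,69.5,177,.122,4)],0)
p,R,s=pose()
grab('scene','s20')
o=(p[0],p[1]+1.2,p[2]-14.9);yaw=.126
slot=(512.5,70.7,98)
overlay('s20','scene',[(boxpts(o,yaw,11,25,5),(0,255,0)),(boxpts(o,yaw,11,25,0),(0,255,0)),(boxpts(o,yaw,3,18,-60),(255,0,255)),(boxpts(o,yaw,3,18,-14),(255,0,0)),(boxpts(o,yaw,3,18,-26),(255,0,0)),(boxpts(slot,.122,9,24,0),(0,0,255))],222,170,262,220,12,'ov20')
crop('s20',222,170,262,220,12)
E
```

```text
t 26.00 cur [512.546  69.811 182.952   0.125] open 0.126 F [ 0.2  0.3 -1.2] tilt yz [-0.     0.001]
4 rows
1.5 0 0 0 0 0 0; 1.5 0 0 0 0 0 0; 1.5 0 0 0 0 0 0; 1.5 0 0 0 0 0 0
```

View pics/ov20.png

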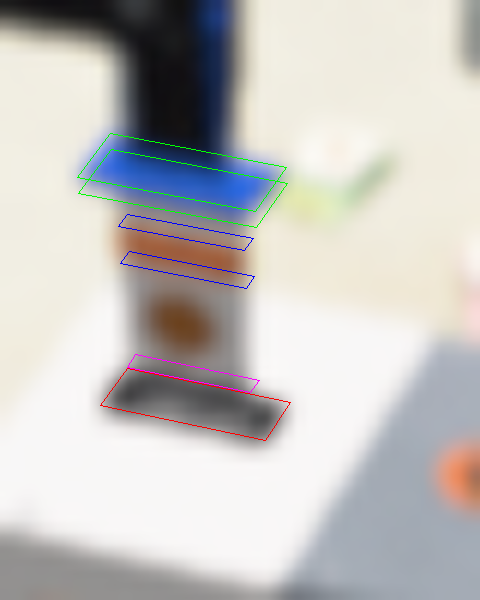

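View pics/s20_c222_170.png

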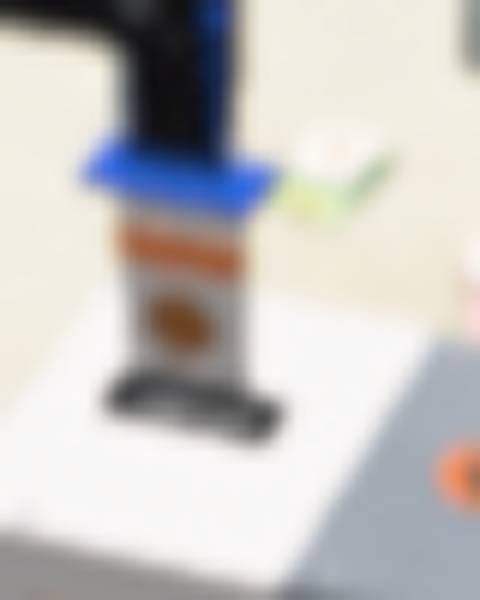

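Call:
servo_tool:
  steps: "2 0 0 0 0 0 0; 2 0 0 0 0 0 0; 2 0 0 0 0 0 0; 2 0 0 0 0 0 0; 2 0 0 0 0 0 0; 1 0 0 0 0 0 0; 0 0 0 0 0 0 0; 0 0 0 0 0 0 0"

```text
t: 26.85
eef_pos: [512.4, 69.8, 170.7]
tcp_rot: [-1.701, 1.567, 3.136]
ft_force: [-0.9, -1.0, -1.0]
opening: 0.126
```

```bash
python3 - <<'E'
from h import *
plan([(512.5,69.5,160,.122,8)],0)
E
```

```text
t 26.85 cur [512.401  69.837 170.732   0.125] open 0.126 F [-0.9 -1.  -1. ] tilt yz [-0.     0.002]
8 rows
1.5 0 0 0 0 0 0; 1.5 0 0 0 0 0 0; 1.5 0 0 0 0 0 0; 1.5 0 0 0 0 0 0; 1.5 0 0 0 0 0 0; 1.5 0 0 0 0 0 0; 1.5 0 0 0 0 0 0; 1.5 0 0 0 0 0 0
```

Call:
servo_tool:
  steps: "1 0 0 0 0 0.002 0; 1 0 0 0 0 0 0; 1 0 0 0 0 0 0; 1 0 0 0 0 0 0; 1 0 0 0 0 0 0; 1 0 0 0 0 0 0; 0 0 0 0 0 0 0; 0 0 0 0 0 0 0"

```text
t: 27.65
eef_pos: [512.5, 69.9, 164.3]
tcp_rot: [-2.056, 1.57, 2.782]
ft_force: [0.3, -0.3, -0.5]
opening: 0.126
```

```bash
python3 - <<'E'
from h import *
plan([(512.5,69.5,150,.122,8)],0);print(sensors.state()['moment'])
grab('scene','s21');crop('s21',222,170,262,220,12)
E
```

```text
t 27.65 cur [512.469  69.877 164.347   0.125] open 0.126 F [ 0.3 -0.3 -0.5] tilt yz [-0.  0.]
8 rows
2 0 0 0 0 0 0; 2 0 0 0 0 0 0; 2 0 0 0 0 0 0; 2 0 0 0 0 0 0; 2 0 0 0 0 0 0; 2 0 0 0 0 0 0; 2 0 0 0 0 0 0; 2 0 0 0 0 0 0
[-0.063  0.035  0.011]
```

View pics/s21_c222_170.png

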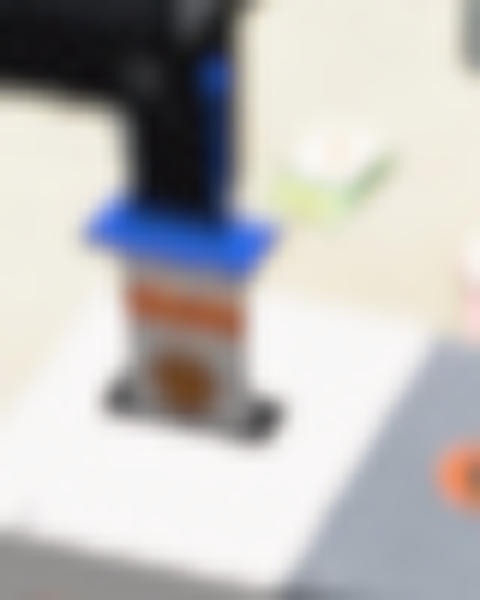

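Call:
servo_tool:
  steps: "2 0 0 0 0 0 0; 2 0 0 0 0 0 0; 2 0 0 0 0 0 0; 2 0 0 0 0 0 0; 2 0 0 0 0 0 0; 2 0 0 0 0 0 0; 1 0 0 0 0 0 0; 0 0 0 0 0 0 0"

```text
t: 28.5
eef_pos: [512.4, 69.8, 150.0]
tcp_rot: [-1.963, 1.57, 2.875]
ft_force: [-0.0, -0.3, -0.6]
opening: 0.126
```

```bash
python3 - <<'E'
from h import *
plan([(512.5,69.8,133,.122,8)],0);print(sensors.state()['moment'])
E
```

```text
t 28.50 cur [512.434  69.835 150.036   0.125] open 0.126 F [-0.  -0.3 -0.6] tilt yz [-0.     0.001]
8 rows
2 0 0 0 0 0 0; 2 0 0 0 0 0 0; 2 0 0 0 0 0 0; 2 0 0 0 0 0 0; 2 0 0 0 0 0 0; 2 0 0 0 0 0 0; 2 0 0 0 0 0 0; 2 0 0 0 0 0 0
[-0.089  0.124 -0.01 ]
```

Call:
servo_tool:
  steps: "2 0 0 0 0 0 0; 2 0 0 0 0 0 0; 2 0 0 0 0 0 0; 2 0 0 0 0 0 0; 2 0 0 0 0 0 0; 2 0 0 0 0 0 0; 2 0 0 0 0 0 0; 0 0 0 0 0 0 0"

```text
t: 29.3
eef_pos: [512.4, 69.9, 134.8]
tcp_rot: [-1.997, 1.57, 2.84]
ft_force: [-0.0, 0.1, -1.4]
opening: 0.125
```

Call:
servo_tool:
  steps: "1 0 0 0 0 0 0; 0.5 0 0 0 0 0 0; 0 0 0 0 0 0 0; 0 0 0 0 0 0 0; 0 0 0 0 0 0 0; 0 0 0 0 0 0 0; 0 0 0 0 0 0 0; 0 0 0 0 0 0 0"

```text
t: 30.1
eef_pos: [512.6, 69.9, 133.4]
tcp_rot: [-2.158, 1.57, 2.679]
ft_force: [-0.4, -0.9, -1.3]
opening: 0.124
```

```bash
python3 - <<'E'
from h import *
plan([(512.5,69.8,133,.122,8)],0);p,R,s=pose();print(s['moment'],s['qvel'])
grab('scene','s22');crop('s22',222,170,262,220,12);crop('s22',295,170,370,250,7)
o=(p[0],p[1]+1,p[2]-14.9)
overlay('s22','scene',[(boxpts(o,.125,11,25,0),(0,255,0)),(boxpts(o,.125,3,18,-14),(255,0,0)),(boxpts((512.5,70.7,98),.122,9,24,0),(0,0,255))],222,170,262,220,12,'ov22')
E
```

```text
t 30.10 cur [512.553  69.85  133.376   0.125] open 0.124 F [-0.4 -0.9 -1.3] tilt yz [-0.  0.]
8 rows
0 0 0 0 0 0 0; 0 0 0 0 0 0 0; 0 0 0 0 0 0 0; 0 0 0 0 0 0 0; 0 0 0 0 0 0 0; 0 0 0 0 0 0 0; 0 0 0 0 0 0 0; 0 0 0 0 0 0 0
[-0.077  0.082  0.021] [ 0.001 -0.     0.001  0.    -0.001  0.   ]
```

View pics/s22_c222_170.png

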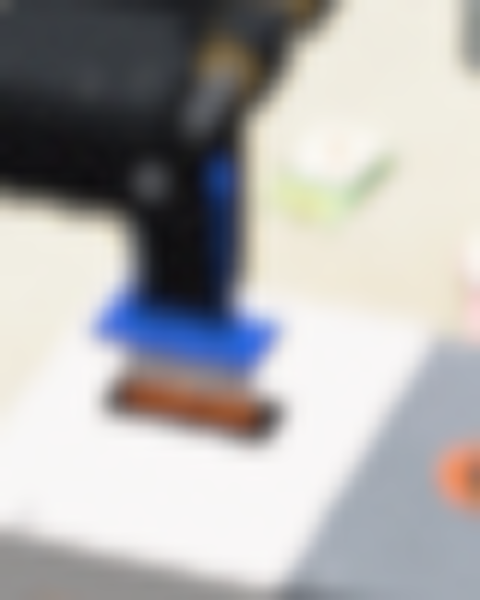

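View pics/s22_c295_170.png

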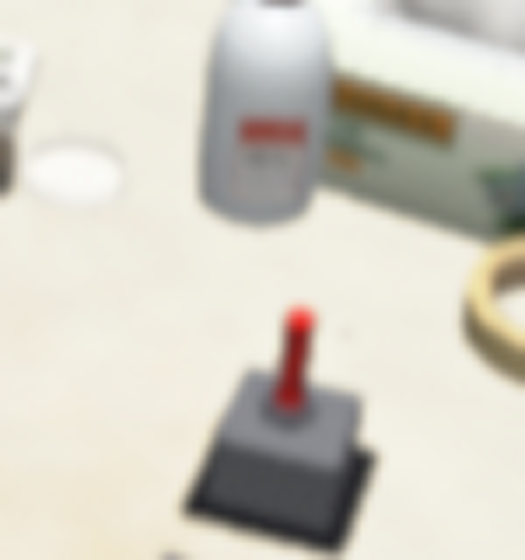

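View pics/ov22.png

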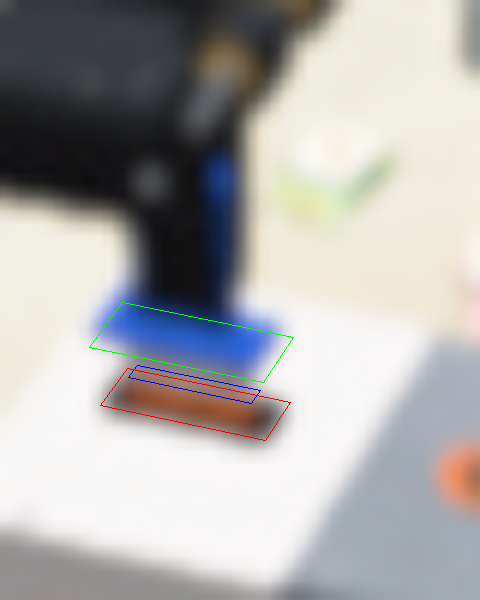

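```bash
python3 - <<'E'
from h import *
print(order.job_done()); s=sensors.state(); print(s['t'],s['eef_pos'],s['opening'])
E
```

```text
the job is handed in; nothing more can be done
None
the job is handed in; nothing more can be done
```

I did the whole job and handed it in at about 30 s of the 59 s allowed. No verdict came back.

- **Zero button:** I pressed it with the stylus while the slot was empty. The wrist force reached about 8 N at the bottom, above the spring's 4 N, so the button should have been fully down. I inferred this from the force and the tip height; the button itself was hidden.
- **Stylus:** It went back into its stand and was released. The last picture shows it upright in the hole.
- **Paddle:** It is gripped and hanging in the slot. The blade went in with no noticeable contact force. From the arm's position, the middle of the orange band is within about 1 mm of the rim. In the picture the top edge of the band also lies where I expected it, and the shoulder is clear of the guide. The opening reading of 0.124 (about 12 mm) shows the handle is held, and the arm was still.
- **Bystanders:** The arm stayed clear of the area behind the reader. The last picture shows the green cassette in place. I did not check the beaker or the pink cassette separately.

The checks agreed to within about 1–2 mm. The paddle sat about 1 mm off-centre in the jaws along their width, and I allowed for that before lowering it. The arm drifted a little during the moves across, and I corrected that before each descent.

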